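# Hang the rinsed baskets on the drying stand and set its timer wheel

## Task

Load the drying stand: first turn the timer wheel back until its orange pointer, on the far rim, stands at the black off mark; then hang every mesh basket that is on the table by its bail on a hook of its own; and only when all of them hang, turn the wheel so that the pointer stands at the red time tab, within the tab's width. Leave the pots, the cup and the tub where they are.

Things in the scene. Friction and masses are not known exactly. Their poses are not given: they have to be found in the camera images.
- dryer: Drying stand, fixed: grey base 150 deep (x) x 420 wide (y) x 26 mm high; two posts carry a steel rail along y (diameter 12, 166 mm above the table, 55 mm behind the hooks' seats) with three hooks of 8 mm bar, 120 mm apart, pointing to its -x, towards the robot. Origin on the table below the middle hook's seat; x to the rear, z up. Turned a little from start to start.
- hook_1 (a point): Seat of the left hook: the top of its level part, where a bail rests, 154 mm above the table. From the seat the hook rises 16 mm higher to the rail 55 mm behind it, and its red upturned tip stands 24 mm in front of the seat (along the dryer's -x) and reaches 18 mm above the seat.
- hook_2 (a point): Seat of the middle hook: the top of its level part, where a bail rests, 154 mm above the table. From the seat the hook rises 16 mm higher to the rail 55 mm behind it, and its red upturned tip stands 24 mm in front of the seat (along the dryer's -x) and reaches 18 mm above the seat.
- hook_3 (a point): Seat of the right hook: the top of its level part, where a bail rests, 154 mm above the table. From the seat the hook rises 16 mm higher to the rail 55 mm behind it, and its red upturned tip stands 24 mm in front of the seat (along the dryer's -x) and reaches 18 mm above the seat.
- basket_1: Steel mesh basket, 70 (x) x 76 (y) x 50 mm high, 110 g, with a stiff wire bail in its y-z plane and on the bail's peak an upright blue block 20 (x) x 12 (y) mm, 117 to 147 mm above the bottom: grasp it from above across its y, fingertips no lower than 121 mm, so the bail stays free for the hook. Origin: centre of the underside, z up; half a turn alike. May be absent (no pose at start).
- basket_2: Steel mesh basket, 70 (x) x 76 (y) x 50 mm high, 110 g, with a stiff wire bail in its y-z plane and on the bail's peak an upright green block 20 (x) x 12 (y) mm, 117 to 147 mm above the bottom: grasp it from above across its y, fingertips no lower than 121 mm, so the bail stays free for the hook. Origin: centre of the underside, z up; half a turn alike. May be absent (no pose at start).
- basket_3: Steel mesh basket, 70 (x) x 76 (y) x 50 mm high, 110 g, with a stiff wire bail in its y-z plane and on the bail's peak an upright yellow block 20 (x) x 12 (y) mm, 117 to 147 mm above the bottom: grasp it from above across its y, fingertips no lower than 121 mm, so the bail stays free for the hook. Origin: centre of the underside, z up; half a turn alike. May be absent (no pose at start).
- basket_1_bail (a point): Centre of the 6 mm bail wire at its peak, basket_1, 115 mm above the underside. The bail is an arch 76 mm wide. Hung, it lies across the hook and this point is 3 mm above the hook's seat; the basket hangs upright. Anywhere on the hook between tip and rail counts.
- basket_2_bail (a point): Centre of the 6 mm bail wire at its peak, basket_2, 115 mm above the underside. The bail is an arch 76 mm wide. Hung, it lies across the hook and this point is 3 mm above the hook's seat; the basket hangs upright. Anywhere on the hook between tip and rail counts.
- basket_3_bail (a point): Centre of the 6 mm bail wire at its peak, basket_3, 115 mm above the underside. The bail is an arch 76 mm wide. Hung, it lies across the hook and this point is 3 mm above the hook's seat; the basket hangs upright. Anywhere on the hook between tip and rail counts.
- control_box: Grey control box of the dryer, fixed on the table, 150 x 150 x 45 mm, with a white scale disc (132 mm across, top at 48 mm) and the black timer wheel in its middle. Origin under its centre, on the wheel's axis; x points to its rear, z up; turned a little from start to start.
- wheel_grip (a point): On the wheel's upright axis, 72 mm above the table. The wheel is a black fluted drum 60 mm in diameter, 54 to 86 mm above the table (grip across it from above, fingertips no lower than 60 mm), over a skirt 80 mm across. It turns about z, stays where it is left (friction 0.05 N m) and has stops just beyond the ends of the scale, which covers the rear half of the disc.
- pointer (a point): Tip of the orange pointer on the rear rim of the wheel, 53.5 mm from the axis, 51 mm above the table; it turns with the wheel, always over the rear half. Seen from above, clockwise moves it to the box's right (its -y), towards the off mark.
- off_mark (a point): Off mark: the middle of the inner face of the black block (12 mm wide) fixed at the right end of the scale, 54 mm from the axis, 1.3 rad clockwise (seen from above) of the box's x axis. The pointer tip is level with it, 0.5 mm inside, when the wheel is off.
- tab (a point): Middle of the inner face of the red time tab (12 mm wide, 7 mm high), 54 mm from the axis, clipped anywhere between 0.1 and 1.3 rad anticlockwise of the box's x axis. Fixed for the run.
- wheel: The timer wheel; origin on its axis 48 mm above the table; its x axis points to the pointer.
- green_pot: Bystander: lidded portion pot, green, 53 mm across, 36 high. Origin under its centre.
- red_pot: Bystander: lidded portion pot, red, 53 mm across, 36 high. Origin under its centre.
- steel_cup: Bystander: steel portion cup, 68 mm across, 42 high. Origin under its centre.
- white_tub: Bystander: white food tub with lid, 103 x 144 x 56 mm. Origin under its centre.

How it is judged:
By the outcome, as a careful person would: the job done as asked, in the order asked, and still so for the second after the job is handed in, with the robot touching nothing.
Of basket_1, basket_2, basket_3 only 2 to 3 are there at a start; the rules pass over those that are not, and their reading is None.
At some moment in a run one of basket_1, basket_2, basket_3 may be knocked a few centimetres aside while the robot is not near it.
Once in a run the grip may slacken for a moment while it holds something.
It also fails if it takes over 210 s, if anything falls off the work surface, if the arm or the gripper's body presses on something with over 40 N, if the wrist force passes 120 N, or if a joint passes its speed limit or range.

## Robot

A 6-joint arm with a two-finger parallel gripper is mounted at the origin on a cart in front of the work surface, level with it; the furniture and walls round the work are solid. World frame = base frame: x ahead of the robot, y to its left, z up, the work surface at z = 0. Lengths are in m, angles in degrees, forces in N, time in s.
With the tool pointing down it reaches from about 0.4 to 0.825 m from the base axis. Payload 7 kg.
Tool frame: the origin (TCP) lies at the very end of the fingers, on their centre line; the grasp point (between the pads) lies r.grip_depth behind it (r.grip_depth is the distance from the TCP to the grasp point, in m); z points along the fingers, y is the direction in which the jaws open and shut (so a half turn about z gives the same grasp; the last joint's range is limited). The gripper opens to 88 mm and grips with 3 to 60 N. Pads are 19 mm wide; open, the fingers measure 130 mm over their backs; the gripper's body (78 mm by 193 mm) begins 47 mm behind the grasp point.
Start: joints at [91.908, 20.546, 0.682, 0, -70.136, -16.507], TCP at [0.17, 0.653, 0.227] pointing down, gripper open.
Joint ranges: [-176.03, 176.03], [-82.01, 121.73], [-58.28, 71.71], [-173.87, 95.51], [-174.79, -0.11], [-173.66, 173.66]. Speed limits (degrees/s): [136.94, 136.94, 172.46, 180, 180, 180].

## Interface

Orientations are given as [roll, pitch, yaw] about the fixed x, y, z axes, in that order (R = Rz(yaw) Ry(pitch) Rx(roll)).
In Python, from plant import r gives the robot as it stands. The module is installed in compiled form; this text tells all that it offers.
- The arm moves only by the tool step_arm, never from a script. Its argument "increments" is a list of rows, each a list of 3 entries, a list of its own where there are three numbers: the shift along the tool's x, y, z in m, then the turn, a rotation vector about the tool's x, y, z in rad, then the closure, from 0 (fully open) to 1 (shut). In form: [[[x, y, z], [wx, wy, wz], grip], ...]. A call has 1 to 10 rows; each row is the pose to reach, as a shift and turn from the pose commanded when the call began, along the tool's axes at that moment; what a row does not reach only later rows make up. A row lasts 1/10 s, in which the tool goes at most 50 mm and 8.59 degrees, less where a joint would pass 70% of its speed; a pose out of reach is approached as far as the arm can. A call with a gripper value outside its range is refused whole. The fingers move at their own pace and stop on an object; "force" is the grip in N (left out, the last holds). Time passes only in rows, so rows that repeat a pose let the fingers close. It gives the time, the measured TCP pose, the force and the opening at its end, in the units of the state.
- r.get_state(): the state, without advancing time (a new reading comes with each control period).
- r.capture(name): name is "scene" or "top" or "wrist"; returns a dict with "color" (384x512x3 uint8, red, green, blue), "intrinsics" (3x3 intrinsics, pixels), "k1" (the pictures are not rectified: a ray, as slopes to the right and down, at radius r is drawn at 1 + k1 r^2 times it, then the intrinsics apply), "rvec" (rotation vector, rad) and "tvec" (3), from world to camera coordinates, as OpenCV has them; the wrist camera has in their place "T_tool_cam" (4x4, takes a point from camera to tool coordinates, whose origin is the TCP and whose axes are the flange's). Camera axes: x right, y down, z forward; pixel columns grow to the right and rows downward; lengths in m; the calibration is good to about 2 mm. A picture is of the moment at which its call begins: read the wrist's pose just before it. There is no depth.
- r.close_job(): hands the job in, once; it reports no verdict.
The state is a dict: "time_s": time; "joints": joint angles; "qd": joint speeds; "joint_torque": joint torques, N m; "tcp_pos": TCP position; "eef_rot": TCP orientation; "contact_force": force on the tool from outside, world axes, zero at the start; "moment": the same for the moment, N m; "gripper_width": finger opening in m.
Only numpy, scipy, OpenCV 4.12 (cv2) and the standard library are available. Lean on these libraries where they do the work, as an engineer would, in place of code of your own. Each camera call takes 0.05 s, during which the arm holds its last target.

## Working session

There is one attempt and no reset: what is moved stays moved. The work goes in short steps, Python scripts to look and compute and a tool call to move; the robot and the scene stay as the last step left them, time stands still between calls to the robot, and variables do not carry over. Pictures are saved under pics/ and viewed, and the job is handed in when it is done.

Besides the shell and the picture viewer there is one more tool, called as name([rows], argument=value, ...), one row to a line, values as JSON. step_arm: Moves the arm, as the interface text tells. Its arguments: {"type":"object","properties":{"increments":{"type":"array","items":{"type":"array"}},"force":{"type":"number"}},"required":["increments"]}

```bash
mkdir -p pics; ls
cat > h.py <<'E'
import numpy as np,cv2,json
from scipy.spatial.transform import Rotation as R
from plant import r
def cap(n,f):
    s=r.get_state(); c=r.capture(n); cv2.imwrite('pics/'+f+'.png',c['color'][:,:,::-1]); 
    d={k:np.array(v).tolist() for k,v in c.items() if k!='color'}
    d['tcp']=list(map(float,s['tcp_pos'])); d['rot']=list(map(float,s['eef_rot']))
    json.dump(d,open('pics/'+f+'.json','w')); return c
def ray(f,u,v):
    d=json.load(open('pics/'+f+'.json')); K=np.array(d['intrinsics']); k1=d['k1']
    x=(np.linalg.inv(K)@[u,v,1])[:2]; y=x.copy()
    for _ in range(30): y=x/(1+k1*(y@y))
    q=np.array([y[0],y[1],1])
    if 'rvec' in d:
        Rm=R.from_rotvec(np.ravel(d['rvec'])).as_matrix(); return -Rm.T@np.ravel(d['tvec']),Rm.T@q
    T=np.array(d['T_tool_cam']); W=np.eye(4);W[:3,:3]=R.from_euler('xyz',d['rot'],degrees=True).as_matrix();W[:3,3]=d['tcp']
    M=W@T; return M[:3,3],M[:3,:3]@q
def at(f,u,v,z):
    o,q=ray(f,u,v); return o+q*(z-o[2])/q[2]
def tri(*obs):
    A=np.zeros((3,3));b=np.zeros(3)
    for f,u,v in obs:
        o,q=ray(f,u,v);q=q/np.linalg.norm(q);P=np.eye(3)-np.outer(q,q);A+=P;b+=P@o
    return np.linalg.solve(A,b)
def proj(f,p):
    d=json.load(open('pics/'+f+'.json')); K=np.array(d['intrinsics'])
    if 'rvec' in d: c=R.from_rotvec(np.ravel(d['rvec'])).as_matrix()@p+np.ravel(d['tvec'])
    else:
        T=np.array(d['T_tool_cam']); W=np.eye(4);W[:3,:3]=R.from_euler('xyz',d['rot'],degrees=True).as_matrix();W[:3,3]=d['tcp']
        c=(np.linalg.inv(W@T)@np.append(p,1))[:3]
    s=c[:2]/c[2]; s=s*(1+d['k1']*(s@s)); return (K@[s[0],s[1],1])[:2]
def crop(f,x0,y0,x1,y1,s):
    im=cv2.imread('pics/'+f+'.png')[y0:y1,x0:x1]; im=cv2.resize(im,None,fx=s,fy=s,interpolation=cv2.INTER_CUBIC)
    g=f+'_c%d_%d'%(x0,y0); cv2.imwrite('pics/'+g+'.png',im); return g
def rel(dp):  # world shift -> tool axes
    s=r.get_state(); return R.from_euler('xyz',s['eef_rot'],degrees=True).inv().apply(dp)
E
python3 - <<'E'
from h import *
s=r.get_state(); print(s, r.grip_depth)
for n in('scene','top','wrist'):
    c=cap(n,n+'0'); print({k:np.round(v,3).tolist() for k,v in c.items() if k!='color'})
E
```

```text
pics
{'time_s': 0.0, 'joints': array([ 9.19103381e+01,  2.05891304e+01,  6.34136431e-01, -2.05132553e-02,
       -7.01351373e+01, -1.65081163e+01]), 'qd': array([-0.003547  , -0.09645844, -0.02583876,  0.03120063, -0.09831559,
       -0.03405018]), 'joint_torque': array([ 3.16430132e-04, -5.82714593e+01,  2.93050826e+01,  6.99717432e+00,
        7.11073910e-03, -1.48600216e-04]), 'tcp_pos': array([0.17000779, 0.65273897, 0.22565021]), 'eef_rot': array([ 1.79908104e+02, -7.12435006e-03, -1.46047581e+01]), 'contact_force': array([ 0.07581398,  0.18577341, -0.63533271]), 'moment': array([-0.02743098,  0.00970346,  0.04263228]), 'gripper_width': 0.08781489686455396} 0.0188
{'intrinsics': [[421.537, 0.0, 257.359], [0.0, 421.537, 198.616], [0.0, 0.0, 1.0]], 'k1': 0.045, 'rvec': [2.085, -0.934, 0.455], 'tvec': [-0.391, 0.343, 1.341]}
{'intrinsics': [[418.448, 0.0, 256.204], [0.0, 418.448, 184.207], [0.0, 0.0, 1.0]], 'k1': -0.116, 'rvec': [2.157, -2.186, 0.074], 'tvec': [-0.013, 0.579, 1.325]}
{'intrinsics': [[343.366, 0.0, 262.405], [0.0, 343.366, 190.058], [0.0, 0.0, 1.0]], 'k1': -0.093, 'T_tool_cam': [[-0.0, -0.954, -0.299, 0.082], [1.0, -0.001, 0.0, -0.0], [-0.001, -0.299, 0.954, -0.159], [0.0, 0.0, 0.0, 1.0]]}
```

View pics/scene0.png

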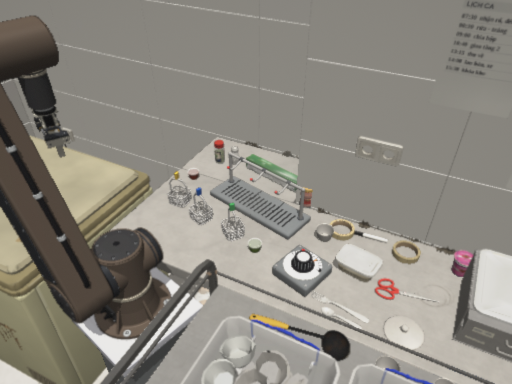

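View pics/top0.png

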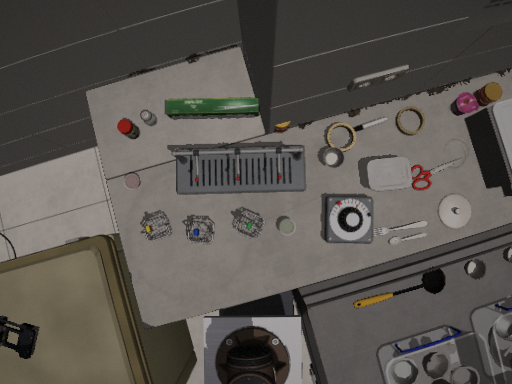

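View pics/wrist0.png

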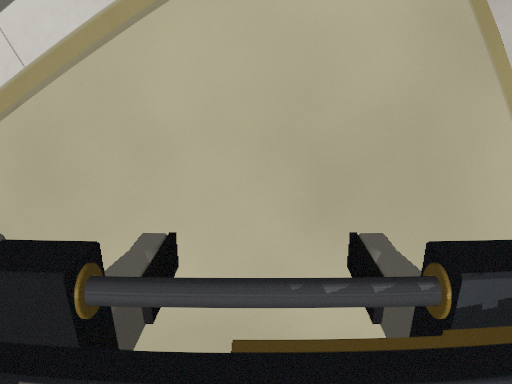

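Run:
```python
from h import *
print(crop('top0',310,180,390,260,9),crop('top0',130,195,280,255,5),crop('top0',165,130,315,205,5))
for u,v,z in((350,219,.07),(150,229,.13),(197,232,.13),(250,226,.13),(197,180,.17),(238,180,.17),(279,180,.17)): print(np.round(at('top0',u,v,z),3))
```

```text
top0_c310_180 top0_c130_195 top0_c165_130
[ 0.462 -0.311  0.07 ]
[0.44  0.296 0.13 ]
[0.43  0.155 0.13 ]
[ 0.446 -0.002  0.13 ]
[0.581 0.148 0.17 ]
[0.579 0.029 0.17 ]
[ 0.578 -0.088  0.17 ]
```

View pics/top0_c310_180.png

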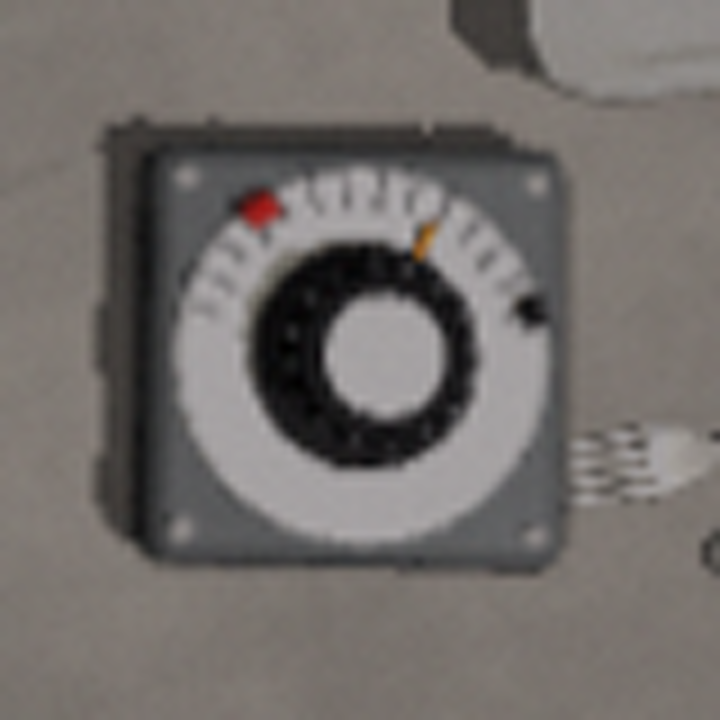

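View pics/top0_c130_195.png

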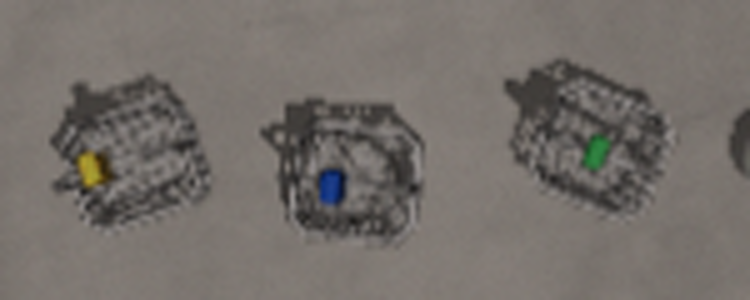

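View pics/top0_c165_130.png

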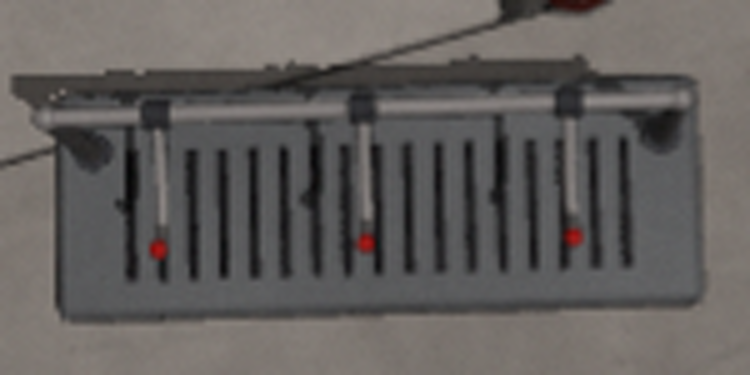

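step_arm([
  [[0.05,0.05,-0.03],[0,0,-0.05],0],
  [[0.09,0.09,-0.05],[0,0,-0.1],0],
  [[0.125,0.13,-0.06],[0,0,-0.15],0],
  [[0.16,0.165,-0.06],[0,0,-0.2],0],
  [[0.195,0.2,-0.06],[0,0,-0.255],0],
  [[0.23,0.235,-0.06],[0,0,-0.255],0],
  [[0.265,0.27,-0.06],[0,0,-0.255],0],
  [[0.3,0.305,-0.06],[0,0,-0.255],0],
  [[0.33,0.34,-0.06],[0,0,-0.255],0],
  [[0.355,0.373,-0.06],[0,0,-0.255],0],
])

```text
time_s: 1.15
tcp_pos: [0.4099, 0.223, 0.2867]
eef_rot: [-180.0, -0.0, 0.0]
contact_force: [1.4, 1.4, 0.8]
gripper_width: 0.0875
```

Run:
```python
from h import *
cap('wrist','w1'); s=r.get_state(); print(s['joints'].round(1),s['tcp_pos'])
```

```text
[ 52.3  -1.8 -18.8   0.1 -73.1  37.6] [0.41113417 0.21769928 0.28672653]
```

View pics/w1.png

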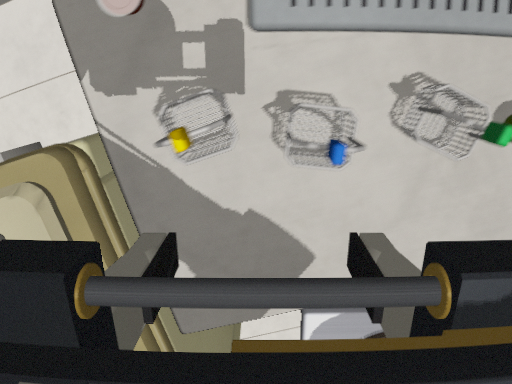

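step_arm([
  [[0.005,0.05,0.0],[0,0,0],0],
  [[0.01,0.1,0.0],[0,0,0],0],
  [[0.015,0.15,0.0],[0,0,0],0],
  [[0.02,0.2,0.0],[0,0,0],0],
  [[0.02,0.25,0.01],[0,0,0],0],
  [[0.02,0.3,0.02],[0,0,0],0],
  [[0.02,0.35,0.03],[0,0,0],0],
  [[0.02,0.4,0.04],[0,0,0],0],
  [[0.02,0.45,0.06],[0,0,0],0],
  [[0.02,0.49,0.08],[0,0,0],0],
])

```text
time_s: 2.2
tcp_pos: [0.4295, -0.2643, 0.2081]
eef_rot: [180.0, -0.1, -0.0]
contact_force: [1.3, 0.7, 0.1]
gripper_width: 0.0875
```

step_arm([
  [[0.0,0.037,0.0],[0,0,0],0],
  [[0.0,0.037,0.0],[0,0,0],0],
  [[0.0,0.037,0.0],[0,0,0],0],
])

```text
time_s: 2.5
tcp_pos: [0.4289, -0.2998, 0.2073]
eef_rot: [-180.0, 0.1, -0.1]
contact_force: [-0.6, 0.8, -1.0]
gripper_width: 0.0878
```

Run:
```python
from h import *
cap('wrist','w2'); s=r.get_state(); print(s['joints'].round(1),s['tcp_pos'])
crop('w2',150,60,350,260,4)
```

```text
[-13.4   7.  -19.9  -0.  -63.1 103.3] [ 0.429226   -0.29900345  0.20775313]
```

View pics/w2.png

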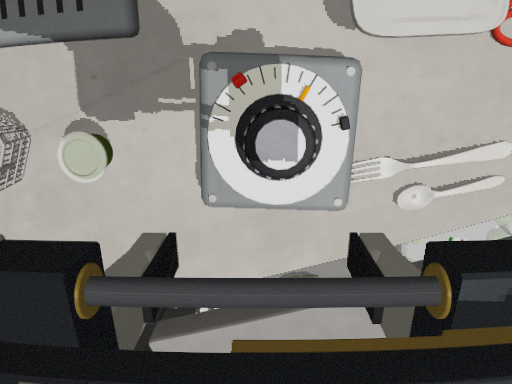

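Run:
```python
from h import *
crop('w2',190,45,370,220,4)
```

```text
(no output)
```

View pics/w2_c190_45.png

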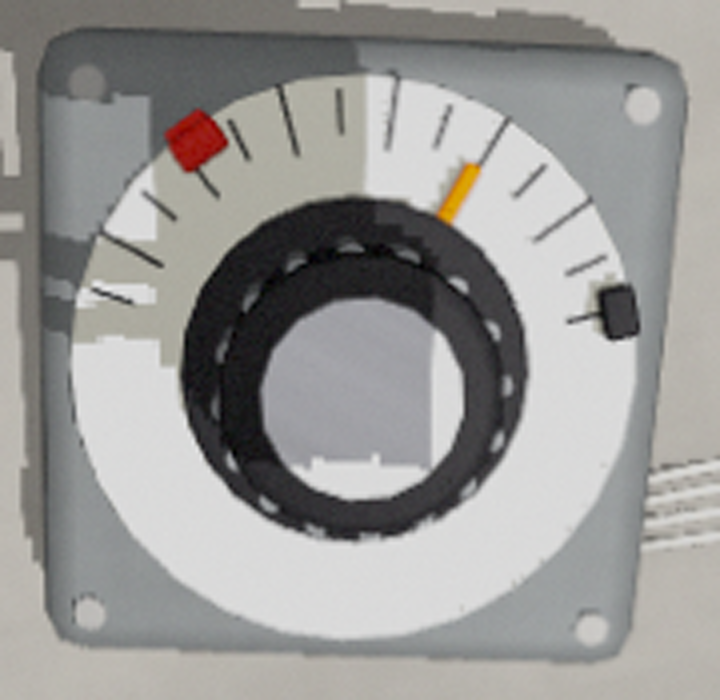

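Run:
```python
from h import *
f='w2'
P=lambda x,y,z: at(f,190+(x+.5)/4-.5,45+(y+.5)/4-.5,z)
sc=[P(*q,.045) for q in((87,81),(643,104),(90,612),(592,627))]
for q in sc: print(q.round(4))
c=np.mean(sc,0); print('c screws',c.round(4))
fr=(sc[0]+sc[1]-sc[2]-sc[3]); ax=np.arctan2(fr[1],fr[0]); lf=(sc[0]+sc[2]-sc[1]-sc[3]); ay=np.arctan2(-lf[0],lf[1]); print('yaw box',np.degrees([ax,ay]))
d=[P(x,y,.048) for x,y in((70,350),(636,365),(362,73),(350,640),(150,150),(565,160))]
A=np.array([[2*p[0],2*p[1],1] for p in d]); b=np.array([p[0]**2+p[1]**2 for p in d]); s=np.linalg.lstsq(A,b,rcond=None)[0]; print('disc',s[:2],np.sqrt(s[2]+s[0]**2+s[1]**2))
cd=s[:2]
kn=P(363,398,.088); print('knob',kn)
for n,q,z in(('ptr',(472,167),.051),('off',(601,315),.052),('tab',(206,166),.05)):
  p=P(*q,z); v=p[:2]-cd; print(n,p.round(4),np.linalg.norm(v),np.degrees(np.arctan2(v[1],v[0])))
# top view for cross check
for q in((363.5,355.5),): print(at('top0',310+q[0]/9,180+q[1]/9,.048))
```

```text
[ 0.5269 -0.2545  0.045 ]
[ 0.5221 -0.3789  0.045 ]
[ 0.4022 -0.2499  0.045 ]
[ 0.3979 -0.3745  0.045 ]
c screws [ 0.4623 -0.3145  0.045 ]
yaw box [-2.08875267 -2.1064579 ]
disc [ 0.46239001 -0.31411806] 0.06635771958270249
knob [ 0.46268409 -0.31445967  0.088     ]
ptr [ 0.508 -0.34   0.051] 0.052458564620357015 -29.571586662305442
off [ 0.4755 -0.3704  0.052 ] 0.05776783058345059 -76.83716502725672
tab [ 0.5083 -0.281   0.05  ] 0.05656393371208838 35.79753646220102
[ 0.46078441 -0.31666401  0.048     ]
```

step_arm([
  [[0.0332,0.0152,0.04],[0,0,0],0],
  [[0.0332,0.0152,0.08],[0,0,0],0],
  [[0.0332,0.0152,0.1],[0,0,0],0],
  [[0.0332,0.0152,0.12],[0,0,0],0],
  [[0.0332,0.0152,0.135],[0,0,0],0],
  [[0.0332,0.0152,0.145],[0,0,0],0],
  [[0.0332,0.0152,0.145],[0,0,0],0],
  [[0.0332,0.0152,0.145],[0,0,0],0],
])

```text
time_s: 3.35
tcp_pos: [0.4633, -0.3139, 0.0638]
eef_rot: [180.0, -0.0, 0.1]
contact_force: [0.5, -0.2, 0.2]
gripper_width: 0.0876
```

step_arm([
  [[0,0,0],[0,0,0],0.2],
  [[0,0,0],[0,0,0],0.3],
  [[0,0,0],[0,0,0],0.5],
  [[0,0,0],[0,0,0],0.5],
  [[0,0,0],[0,0,0],0.5],
  [[0,0,0],[0,0,0],0.5],
], force=25)

```text
time_s: 3.95
tcp_pos: [0.4628, -0.3144, 0.0633]
eef_rot: [180.0, -0.0, 0.0]
contact_force: [0.0, 1.3, 3.2]
gripper_width: 0.0592
```

step_arm([
  [[0,0,0],[0,0,0.1],0.5],
  [[0,0,0],[0,0,0.2],0.5],
  [[0,0,0],[0,0,0.3],0.5],
  [[0,0,0],[0,0,0.4],0.5],
  [[0,0,0],[0,0,0.5],0.5],
  [[0,0,0],[0,0,0.6],0.5],
  [[0,0,0],[0,0,0.7],0.5],
  [[0,0,0],[0,0,0.78],0.5],
  [[0,0,0],[0,0,0.82],0.5],
  [[0,0,0],[0,0,0.82],0.5],
])

```text
time_s: 4.95
tcp_pos: [0.4624, -0.3152, 0.0633]
eef_rot: [179.9, -0.0, -47.0]
contact_force: [-2.7, -5.2, 1.7]
gripper_width: 0.0595
```

Run:
```python
from h import *
cap('wrist','w3'); s=r.get_state(); print(s['joints'].round(1),s['tcp_pos'],s['eef_rot'],s['moment'])
cap('top','top3');crop('top3',310,180,390,260,9)
```

```text
[-14.2  19.  -25.7   0.1 -45.3  57.1] [ 0.46241587 -0.31524289  0.06331181] [ 1.79941627e+02 -3.30027459e-02 -4.69903857e+01] [-2.02928407  0.78687723 -0.03219046]
```

View pics/w3.png

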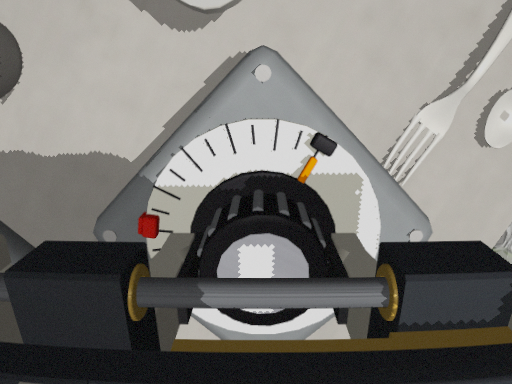

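Run:
```python
from h import *
crop('w3',270,110,370,200,7)
```

```text
(no output)
```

View pics/w3_c270_110.png

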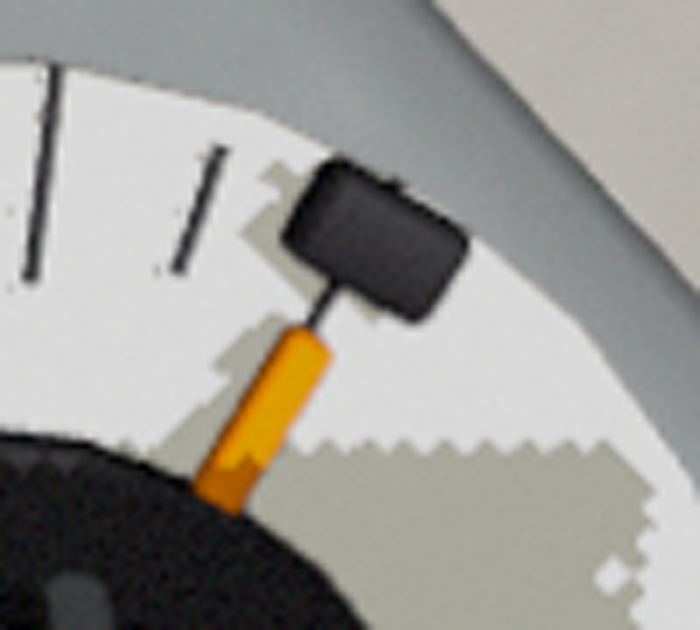

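Run:
```python
from h import *
f='w3'; c=np.array([.4624,-.3142])
P=lambda x,y,z: at(f,270+(x+.5)/7-.5,110+(y+.5)/7-.5,z)
for n,q,z in(('ptr',(312,342),.0535),('ptr root',(218,498),.0535),('tick lo',(310,327),.0482),('tick hi',(338,287),.0482),('mark',(348,282),.0485),('mark top',(350,277),.055)):
  p=P(*q,z); v=p[:2]-c; print(n,p.round(4),np.linalg.norm(v),np.degrees(np.arctan2(v[1],v[0])))
d=__import__('json').load(open('pics/w3.json'));print(ray(f,256,190)[0])
for a in(-76.6,-74,-72):
  print(a,[((proj(f,np.array([c[0]+rr*np.cos(np.radians(a)),c[1]+rr*np.sin(np.radians(a)),.051]))-[270,110])*7).round() for rr in (.0535,.04)])
```

```text
ptr [ 0.4747 -0.3659  0.0535] 0.053126761655753287 -76.61769892677005
ptr root [ 0.4715 -0.353   0.0535] 0.03987885934608465 -76.8715434499484
tick lo [ 0.4742 -0.3663  0.0482] 0.05343282408791513 -77.2078033714739
tick hi [ 0.4749 -0.3698  0.0482] 0.056998090711690166 -77.38212566117828
mark [ 0.4747 -0.3706  0.0485] 0.05770933231070147 -77.74048415931831
mark top [ 0.4764 -0.3711  0.055 ] 0.058594416346926706 -76.12891295591324
[ 0.51847345 -0.37446997  0.2220098 ]
-76.6 [array([306., 327.]), array([210., 483.])]
-74 [array([278., 312.]), array([189., 472.])]
-72 [array([255., 300.]), array([172., 464.])]
```

step_arm([
  [[0,0,0],[0,0,0],0.3],
  [[0,0,0],[0,0,0],0],
  [[0,0,0],[0,0,0],0],
  [[0,0,0],[0,0,0],0],
  [[0,0,-0.02],[0,0,0],0],
  [[0,0,-0.06],[0,0,0],0],
  [[0,0,-0.1],[0,0,0],0],
  [[0,0,-0.14],[0,0,0],0],
  [[0,0,-0.14],[0,0,0],0],
])

```text
time_s: 5.95
tcp_pos: [0.4656, -0.3155, 0.2091]
eef_rot: [-179.8, -0.5, -46.9]
contact_force: [0.5, 0.5, -0.5]
gripper_width: 0.0874
```

Run:
```python
from h import *
cap('wrist','w4'); s=r.get_state(); print(s['joints'].round(1),s['tcp_pos'],s['eef_rot'])
cap('top','top4');cap('scene','scene4');crop('top4',310,180,390,260,7); crop('w4',230,60,380,180,5)
```

```text
[-14.1  10.5 -15.9   0.  -63.2  57.2] [ 0.4643798  -0.31466817  0.20617328] [-179.82418444   -0.30955764  -46.94595476]
```

View pics/w4.png

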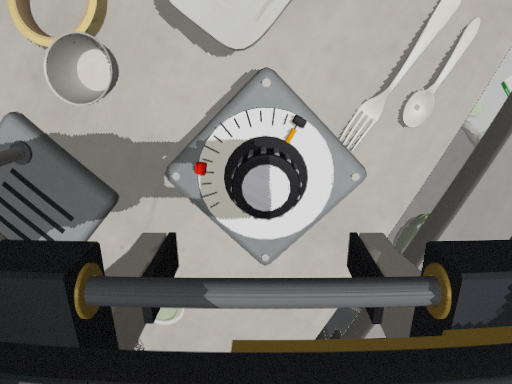

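View pics/scene4.png

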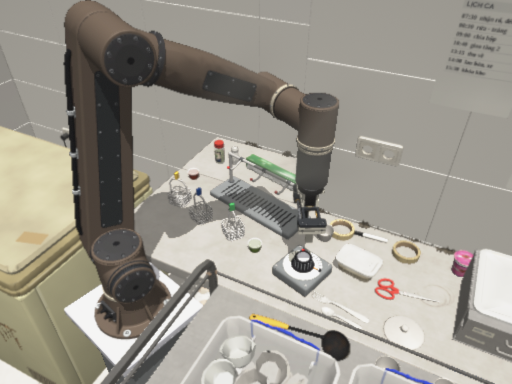

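View pics/top4.png

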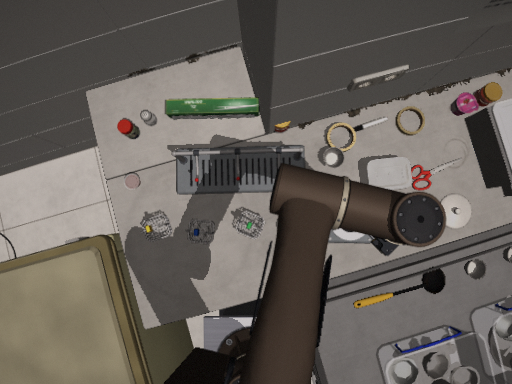

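View pics/w4_c230_60.png

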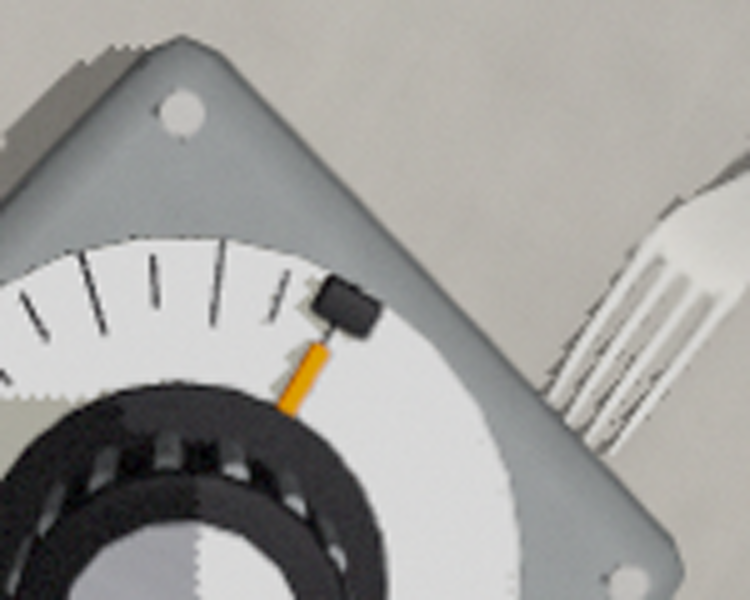

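Run:
```python
from h import *
# baskets from w1 (moving), top0, scene0
crop('scene0',160,160,260,240,7); crop('scene0',215,140,325,235,6)
```

```text
(no output)
```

View pics/scene0_c160_160.png

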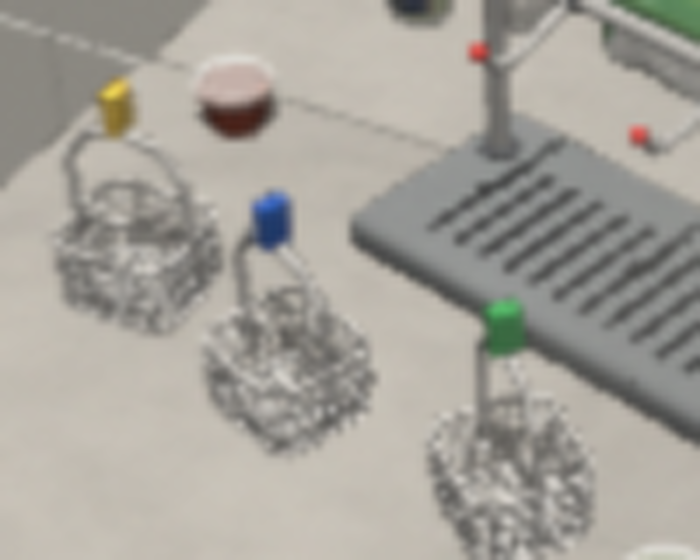

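View pics/scene0_c215_140.png

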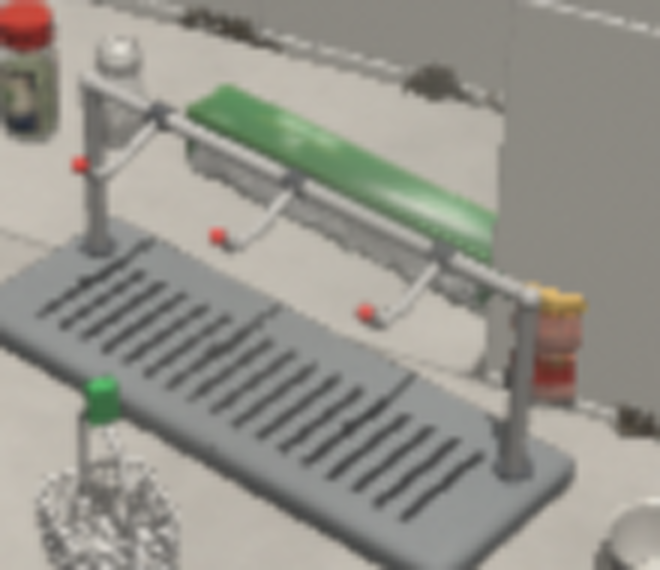

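Run:
```python
from h import *
T=[]
for (a,b),(c,d) in zip(((79,165),(218,237),(366,313)),((159,250),(367,243),(574,237))):
  s=(215+(a+.5)/6-.5,140+(b+.5)/6-.5); t=(165+(c+.5)/5-.5,130+(d+.5)/5-.5)
  print(tri(('scene0',*s),('top0',*t)).round(4), at('top0',*t,.172).round(4)); T.append(at('top0',*t,.172))
v=T[0]-T[2]; ang=np.arctan2(-v[0],v[1]); print(np.degrees(ang),np.linalg.norm(v))
ex=np.array([np.cos(ang),np.sin(ang)])
for t in T: print('seat',(t[:2]+.024*ex).round(4))
# rail collar points z~.166
for (c,d) in ((155,112),(362,108),(569,102)): print('rail',at('top0',165+(c+.5)/5-.5,130+(d+.5)/5-.5,.172).round(4))
for n,s,t in(('y',(116,92),(92,170)),('b',(272,205),(331,187)),('g',(504,311),(597,153))):
  s=(160+(s[0]+.5)/7-.5,160+(s[1]+.5)/7-.5); t=(130+(t[0]+.5)/5-.5,195+(t[1]+.5)/5-.5)
  print(n,tri(('scene0',*s),('top0',*t)).round(4), at('top0',*t,.147).round(4))
```

```text
[0.582  0.1498 0.1712] [0.582  0.1496 0.172 ]
[0.5844 0.0295 0.1702] [0.5843 0.0293 0.172 ]
[ 0.5863 -0.0898  0.1702] [ 0.5861 -0.0897  0.172 ]
0.985359509029039 0.23930204471219635
seat [0.606 0.15 ]
seat [0.6083 0.0297]
seat [ 0.6101 -0.0893]
rail [0.6625 0.152  0.172 ]
rail [0.6628 0.0316 0.172 ]
rail [ 0.6645 -0.0882  0.172 ]
y [0.4417 0.2973 0.1481] [0.4417 0.2976 0.147 ]
b [0.4307 0.1558 0.1465] [0.4308 0.1557 0.147 ]
g [4.489e-01 1.000e-04 1.472e-01] [0.4489 0.     0.147 ]
```

step_arm([
  [[-0.02,-0.015,-0.04],[0,0,-0.1],0],
  [[-0.055,-0.036,-0.065],[0,0,-0.2],0],
  [[-0.09,-0.06,-0.07],[0,0,-0.32],0],
  [[-0.13,-0.085,-0.07],[0,0,-0.45],0],
  [[-0.168,-0.11,-0.07],[0,0,-0.58],0],
  [[-0.206,-0.135,-0.07],[0,0,-0.7],0],
  [[-0.244,-0.16,-0.07],[0,0,-0.8],0],
  [[-0.268,-0.175,-0.07],[0,0,-0.8194],0],
  [[-0.268,-0.175,-0.07],[0,0,-0.8194],0],
  [[-0.268,-0.175,-0.07],[0,0,-0.8194],0],
])

```text
time_s: 7.1
tcp_pos: [0.4072, 0.0016, 0.272]
eef_rot: [180.0, 0.1, 0.1]
contact_force: [-0.0, 0.0, -0.6]
gripper_width: 0.0876
```

Run:
```python
from h import *
cap('wrist','w5'); s=r.get_state(); print(s['joints'].round(1),s['tcp_pos'],s['eef_rot'])
```

```text
[ 28.2  -7.7 -25.9  -0.  -71.9  61.8] [0.40740733 0.00100066 0.2721579 ] [1.79957314e+02 9.29388818e-02 1.33407762e-02]
```

View pics/w5.png

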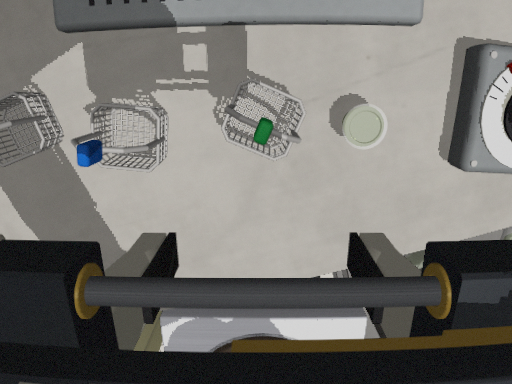

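Run:
```python
from h import *
crop('w5',210,70,320,170,7)
```

```text
(no output)
```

View pics/w5_c210_70.png

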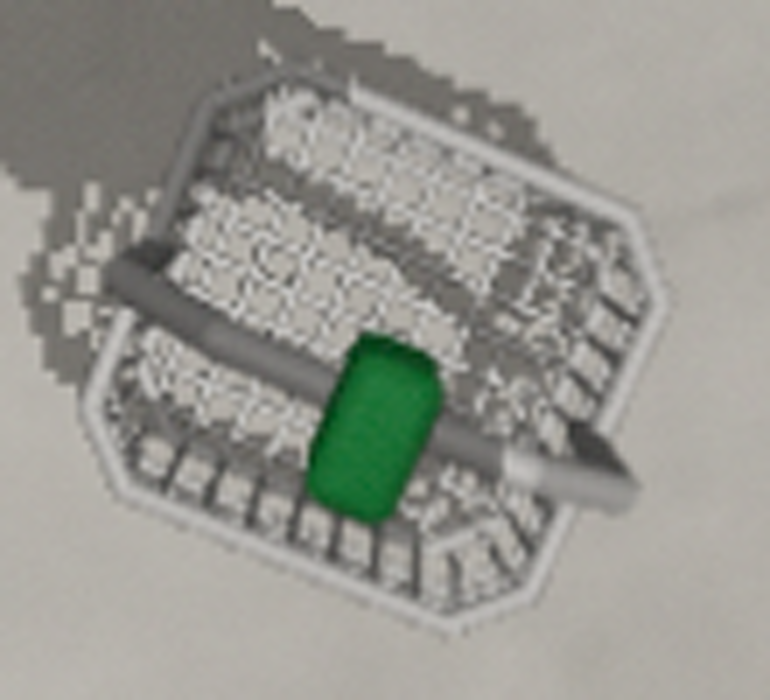

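Run:
```python
from h import *
f='w5'
P=lambda x,y,z: at(f,210+(x+.5)/7-.5,70+(y+.5)/7-.5,z)
def a(p,q): v=P(*p[:2],p[2])-P(*q[:2],q[2]); return np.degrees(np.arctan2(v[1],v[0]))
print('back',a((350,90,.05),(625,210,.05))-90,'front',a((130,500,.05),(455,625,.05))-90)
print('bail ends',P(120,275,.05),P(640,490,.05))
print('block',P(375,428,.147), 'ang', a((365,335,.147),(310,490,.147)),a((440,365,.147),(385,522,.147)))
rim=[P(*q,.05) for q in((290,70),(205,105),(85,410),(125,500),(455,625),(530,595),(665,305),(630,210))]; print('rim c',np.mean(rim,0))
```

```text
back -22.753313947486916 front -21.34414768749963
bail ends [0.46179249 0.04024401 0.05      ] [ 0.42823475 -0.04162372  0.05      ]
block [0.45108447 0.00092474 0.147     ] ang -19.68148445865951 -18.962087393864724
rim c [0.44922564 0.00084095 0.05      ]
```

step_arm([
  [[0.03,0.0003,0.03],[0,0,0.14],0],
  [[0.0428,0.0003,0.06],[0,0,0.28],0],
  [[0.0428,0.0003,0.09],[0,0,0.375],0],
  [[0.0428,0.0003,0.12],[0,0,0.375],0],
  [[0.0428,0.0003,0.14],[0,0,0.375],0],
  [[0.0428,0.0003,0.1485],[0,0,0.375],0],
  [[0.0428,0.0003,0.1485],[0,0,0.375],0],
  [[0.0428,0.0003,0.1485],[0,0,0.375],0],
])

```text
time_s: 7.95
tcp_pos: [0.4511, 0.0004, 0.1251]
eef_rot: [-180.0, -0.0, -21.6]
contact_force: [0.4, 0.3, 0.0]
gripper_width: 0.0873
```

step_arm([
  [[0,0,0],[0,0,0],0.4],
  [[0,0,0],[0,0,0],0.7],
  [[0,0,0],[0,0,0],1],
  [[0,0,0],[0,0,0],1],
  [[0,0,0],[0,0,0],1],
  [[0,0,0],[0,0,0],1],
  [[0,0,0],[0,0,0],1],
  [[0,0,0],[0,0,0],1],
], force=30)

```text
time_s: 8.75
tcp_pos: [0.4505, 0.0008, 0.1245]
eef_rot: [180.0, 0.0, -21.5]
contact_force: [-0.9, 0.7, -0.0]
gripper_width: 0.0289
```

step_arm([
  [[0,0,0],[0,0,0],1],
  [[0,0,0],[0,0,0],1],
  [[0,0,0],[0,0,0],1],
  [[0,0,0],[0,0,0],1],
  [[0,0,0],[0,0,0],1],
  [[0,0,0],[0,0,0],1],
])

```text
time_s: 9.35
tcp_pos: [0.4505, 0.0007, 0.1245]
eef_rot: [180.0, 0.0, -21.5]
contact_force: [0.3, -0.1, -0.5]
gripper_width: 0.0119
```

step_arm([
  [[0,0,-0.01],[0,0,0],1],
  [[0,0,-0.03],[0,0,0],1],
  [[0,0,-0.05],[0,0,0],1],
  [[0,0,-0.07],[0,0,0],1],
  [[0,0,-0.09],[0,0,0],1],
  [[0,0,-0.1],[0,0,-0.05],1],
  [[0,0,-0.105],[0,0,-0.15],1],
  [[0,0,-0.105],[0,0,-0.25],1],
  [[0,0,-0.105],[0,0,-0.35],1],
  [[0,0,-0.105],[0,0,-0.391],1],
])

```text
time_s: 10.35
tcp_pos: [0.4505, 0.0007, 0.2303]
eef_rot: [-180.0, -0.0, 1.1]
contact_force: [-0.1, 1.1, -1.3]
gripper_width: 0.0119
```

Run:
```python
from h import *
cap('wrist','w6'); s=r.get_state(); print(s['joints'].round(1),s['tcp_pos'],s['eef_rot'],s['gripper_width'],rel(np.array([.612,-.0893,.23])-s['tcp_pos']))
```

```text
[ 25.3  -1.4 -25.8   0.  -65.5  65.9] [0.45048422 0.00073132 0.23027358] [-1.79987127e+02 -3.18004710e-02  1.15497476e+00] 0.01195738549749146 [0.15966805 0.09326874 0.00034125]
```

View pics/w6.png

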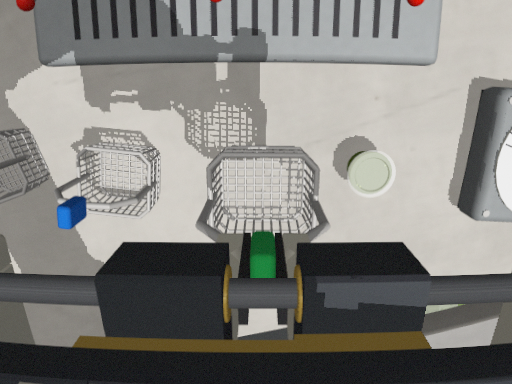

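step_arm([
  [[0.0,0.02,0],[0,0,0],1],
  [[0.015,0.045,0],[0,0,0],1],
  [[0.035,0.07,0],[0,0,0],1],
  [[0.06,0.0933,0],[0,0,0],1],
  [[0.085,0.0933,0],[0,0,0],1],
  [[0.11,0.0933,0],[0,0,0],1],
  [[0.135,0.0933,0],[0,0,0],1],
  [[0.15,0.0933,0],[0,0,0],1],
  [[0.1597,0.0933,0],[0,0,0],1],
  [[0.1597,0.0933,0],[0,0,0],1],
])

```text
time_s: 11.4
tcp_pos: [0.6123, -0.0898, 0.228]
eef_rot: [-180.0, 0.1, 0.8]
contact_force: [2.2, -1.3, -13.0]
gripper_width: 0.012
```

Run:
```python
from h import *
cap('wrist','w7'); s=r.get_state(); print(s['joints'].round(1),s['tcp_pos'],s['eef_rot'],s['gripper_width'])
cap('scene','s7'); crop('s7',215,130,345,235,6)
```

```text
[  9.7  15.2  -6.6  -0.  -68.2  81.2] [ 0.61192537 -0.08983907  0.22848554] [-1.79982996e+02  2.54136647e-02  8.57574706e-01] 0.011824990767631487
```

View pics/w7.png

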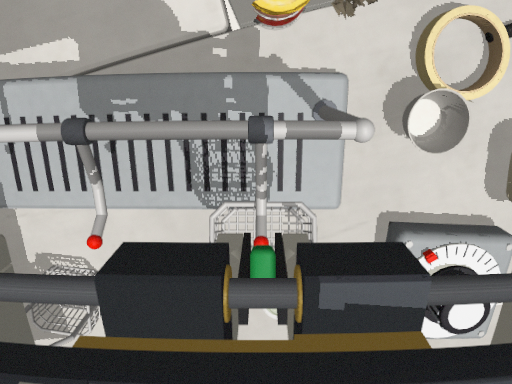

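View pics/s7_c215_130.png

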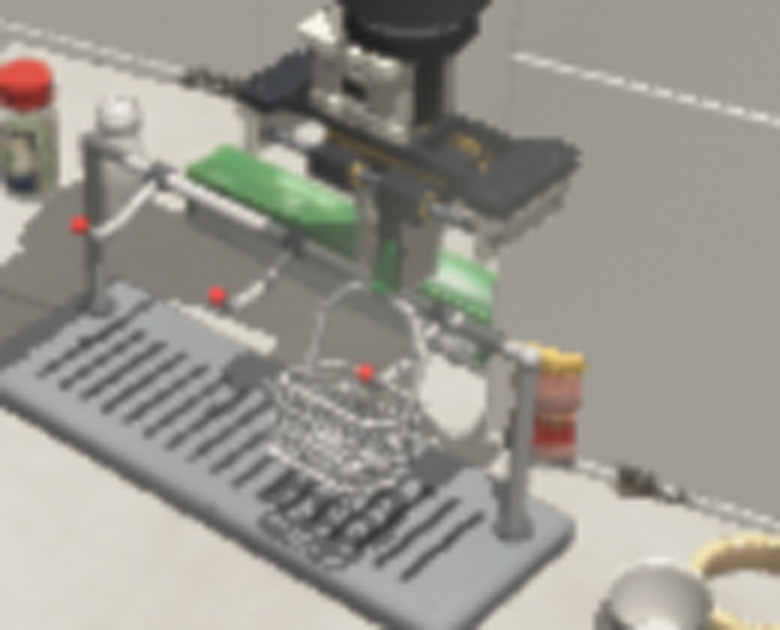

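Run:
```python
from h import *
s=r.get_state(); print(s['contact_force'],s['moment'],s['tcp_pos'])
crop('w7',180,180,340,300,5)
```

```text
[-1.70056561  0.497638   -4.39726845] [0.07151995 0.13803979 0.00090645] [ 0.6116203  -0.08998306  0.22930878]
```

View pics/w7_c180_180.png

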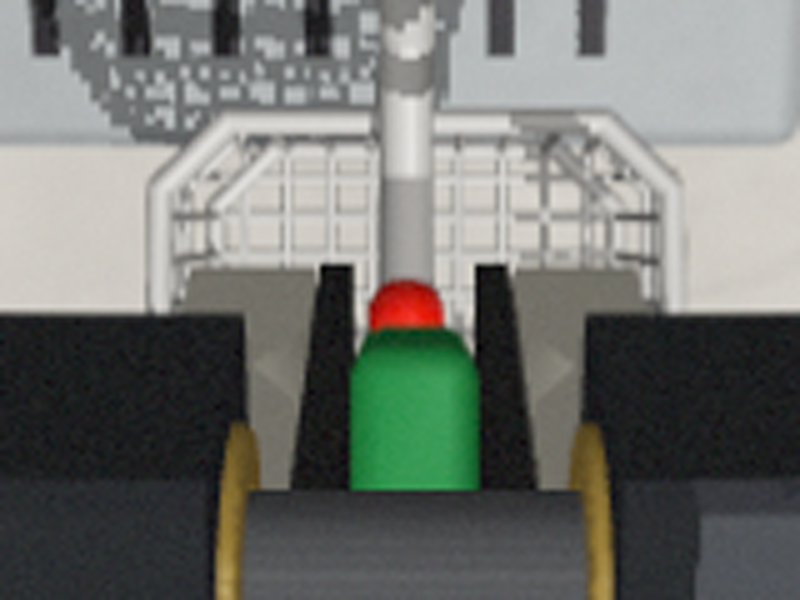

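step_arm([
  [[0,0,0.015],[0,0,0],1],
  [[0,0,0.03],[0,0,0],1],
  [[0,0,0.043],[0,0,0],1],
  [[0,0,0.052],[0,0,0],1],
  [[0,0,0.058],[0,0,0],1],
  [[0,0,0.06],[0,0,0],1],
  [[0,0,0.06],[0,0,0],1],
])

```text
time_s: 12.2
tcp_pos: [0.6121, -0.0901, 0.1699]
eef_rot: [180.0, -0.1, 0.9]
contact_force: [0.0, -0.6, -0.7]
gripper_width: 0.0118
```

Run:
```python
from h import *
cap('wrist','w8'); s=r.get_state(); print(s['tcp_pos'],s['eef_rot'],s['gripper_width'],s['contact_force'])
cap('scene','s8'); crop('s8',215,130,345,235,6)
```

```text
[ 0.61204805 -0.09003759  0.17000056] [ 1.79995709e+02 -4.55201108e-02  8.99261831e-01] 0.01177946777356931 [ 0.55246337  0.78898043 -0.03605535]
```

View pics/s8_c215_130.png

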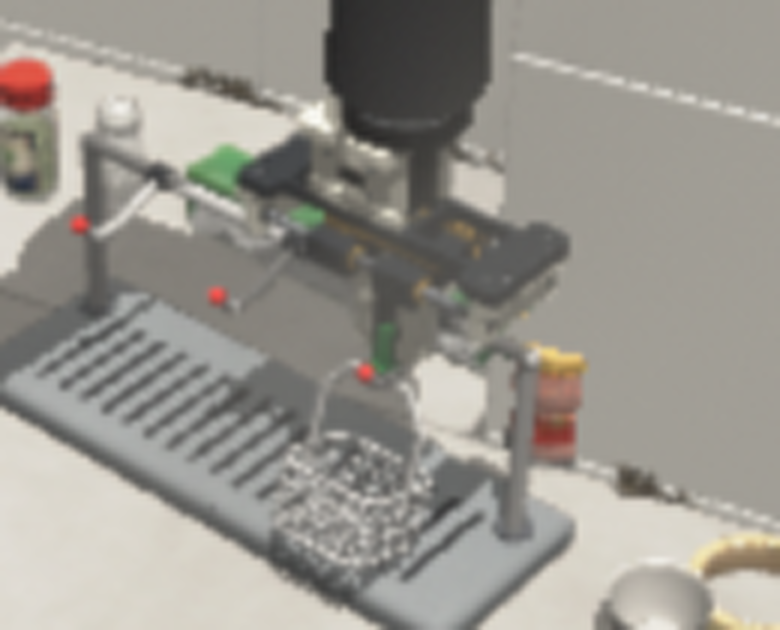

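View pics/w8.png

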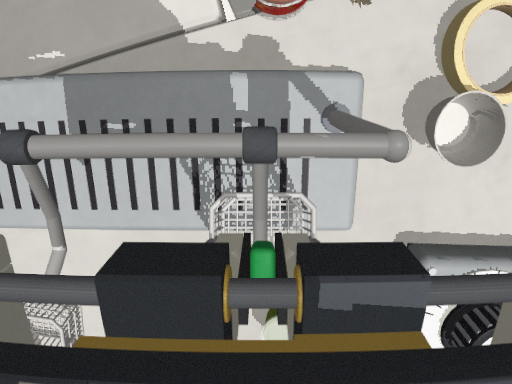

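step_arm([
  [[0,0,0.002],[0,0,0],1],
  [[0,0,0.003],[0,0,0],1],
  [[0,0,0.003],[0,0,0],1],
  [[0,0,0.003],[0,0,0],1],
])

```text
time_s: 12.7
tcp_pos: [0.6132, -0.09, 0.1677]
eef_rot: [180.0, -0.2, 0.9]
contact_force: [4.7, 0.1, 5.6]
gripper_width: 0.0121
```

step_arm([
  [[0,0,0],[0,0,0],0.85],
  [[0,0,0],[0,0,0],0.7],
  [[0,0,0],[0,0,0],0.5],
  [[0,0,0],[0,0,0],0.5],
  [[0,0,-0.01],[0,0,0],0.5],
  [[0,0,-0.03],[0,0,0],0.5],
  [[0,0,-0.06],[0,0,0],0.3],
  [[0,0,-0.09],[0,0,0],0],
  [[0,0,-0.11],[0,0,0],0],
  [[0,0,-0.11],[0,0,0],0],
])

```text
time_s: 13.7
tcp_pos: [0.6131, -0.0902, 0.281]
eef_rot: [180.0, -0.4, 0.9]
contact_force: [0.5, 0.5, -1.3]
gripper_width: 0.0706
```

Run:
```python
from h import *
cap('wrist','w9'); s=r.get_state(); print(s['tcp_pos'],s['eef_rot'],s['gripper_width'],s['contact_force'])
cap('scene','s9'); crop('s9',160,130,345,235,4)
```

```text
[ 0.61230492 -0.09003592  0.27885046] [-179.98167116   -0.20249265    0.89674114] 0.07418439427617646 [-0.06798242 -1.05797109 -0.90720459]
```

View pics/s9_c160_130.png

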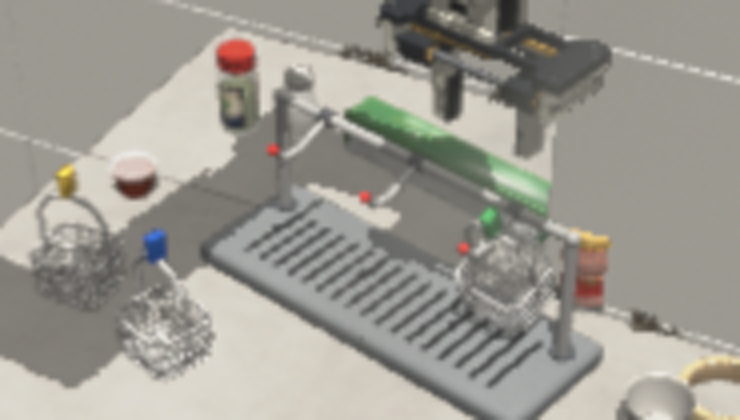

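View pics/w9.png

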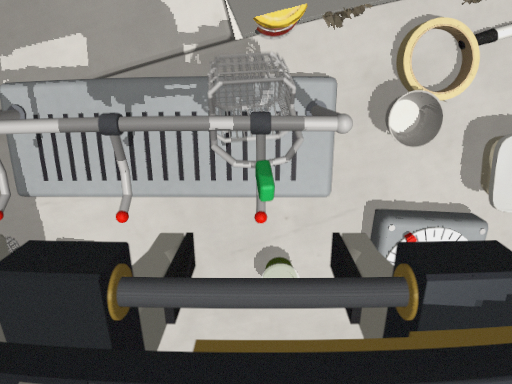

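step_arm([
  [[-0.03,-0.03,0],[0,0,0],0],
  [[-0.06,-0.065,0],[0,0,0],0],
  [[-0.09,-0.1,0],[0,0,0],0],
  [[-0.12,-0.135,0],[0,0,0],0],
  [[-0.15,-0.17,0],[0,0,0],0],
  [[-0.18,-0.205,0],[0,0,0],0],
  [[-0.206,-0.235,0.005],[0,0,0],0],
  [[-0.206,-0.248,0.005],[0,0,0],0],
  [[-0.206,-0.248,0.005],[0,0,0],0],
  [[-0.206,-0.248,0.005],[0,0,0],0],
])

```text
time_s: 14.8
tcp_pos: [0.4019, 0.1545, 0.2711]
eef_rot: [179.9, 0.0, 0.9]
contact_force: [0.3, 0.0, -0.1]
gripper_width: 0.0877
```

Run:
```python
from h import *
cap('wrist','w10'); s=r.get_state(); print(s['joints'].round(1),s['tcp_pos'],s['eef_rot'])
cap('scene','s10'); crop('s10',160,130,345,235,4)
```

```text
[ 47.4  -5.1 -23.8   0.  -71.3  43.4] [0.40208532 0.15418538 0.27110662] [1.79946948e+02 4.57472673e-02 8.71640211e-01]
```

View pics/w10.png

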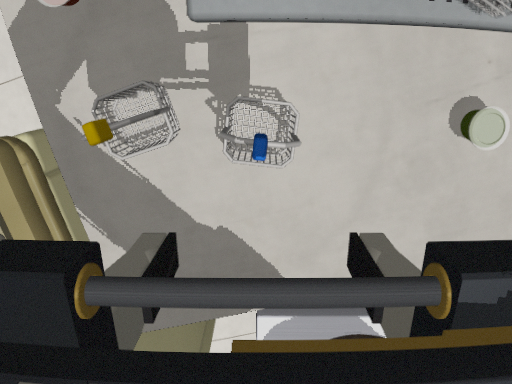

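View pics/s10_c160_130.png

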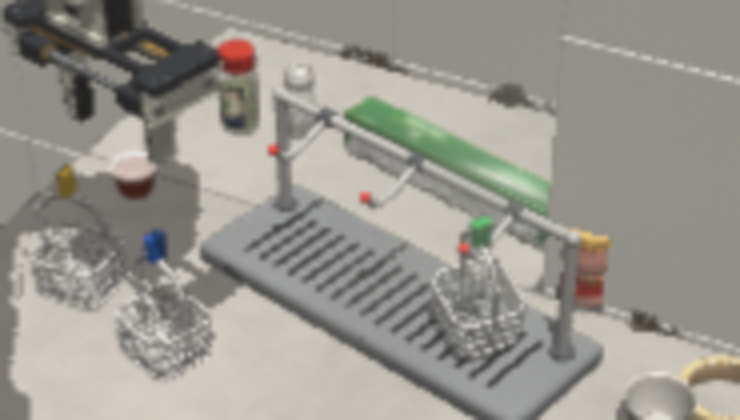

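Run:
```python
from h import *
crop('w10',205,80,315,180,7)
```

```text
(no output)
```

View pics/w10_c205_80.png

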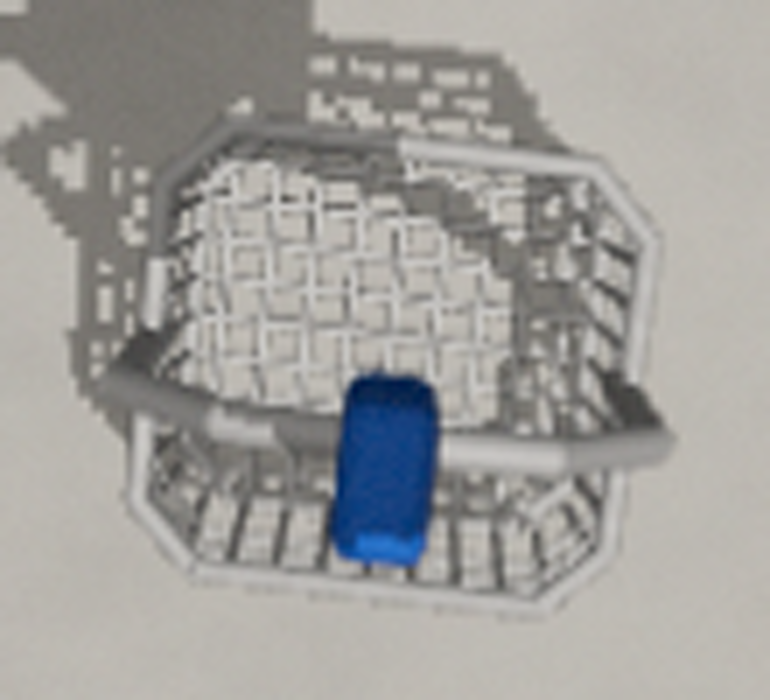

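Run:
```python
from h import *
f='w10'
P=lambda x,y,z: at(f,205+(x+.5)/7-.5,80+(y+.5)/7-.5,z)
def a(p,q): v=P(*p,.05)-P(*q,.05); return np.degrees(np.arctan2(v[1],v[0]))-90
print('back',a((250,130),(590,165)),'front',a((195,570),(540,608)))
print('block',P(385,472,.147))
rim=[P(*q,.05) for q in((235,128),(160,185),(135,495),(190,570),(545,608),(610,545),(655,235),(600,165))]; print('rim c',np.mean(rim,0))
s=r.get_state();print(rel(np.array([*P(385,472,.147)[:2],.1235])-s['tcp_pos']),s['tcp_pos'])
```

```text
back -4.838730877243577 front -5.561210394034163
block [0.43247056 0.15724511 0.147     ]
rim c [0.43110733 0.15685751 0.05      ]
[ 0.03043632 -0.00296511  0.14760032] [0.40218936 0.15397077 0.27112569]
```

step_arm([
  [[0.02,-0.003,0.03],[0,0,0.106],0],
  [[0.03,-0.003,0.06],[0,0,0.106],0],
  [[0.03,-0.003,0.09],[0,0,0.106],0],
  [[0.03,-0.003,0.12],[0,0,0.106],0],
  [[0.03,-0.003,0.138],[0,0,0.106],0],
  [[0.03,-0.003,0.147],[0,0,0.106],0.3],
  [[0.03,-0.003,0.147],[0,0,0.106],0.4],
  [[0.03,-0.003,0.147],[0,0,0.106],0.6],
])

```text
time_s: 15.7
tcp_pos: [0.4325, 0.1581, 0.1252]
eef_rot: [-180.0, -0.0, -5.2]
contact_force: [0.0, -0.1, -0.2]
gripper_width: 0.0689
```

step_arm([
  [[0,0,0],[0,0,0],1],
  [[0,0,0],[0,0,0],1],
  [[0,0,0],[0,0,0],1],
  [[0,0,0],[0,0,0],1],
  [[0,0,0],[0,0,0],1],
  [[0,0,0],[0,0,0],1],
  [[0,0,0],[0,0,0],1],
  [[0,0,0],[0,0,0],1],
  [[0,0,0],[0,0,0],1],
  [[0,0,0],[0,0,0],1],
])

```text
time_s: 16.7
tcp_pos: [0.4317, 0.1581, 0.1244]
eef_rot: [180.0, 0.0, -5.2]
contact_force: [0.0, -0.2, -1.0]
gripper_width: 0.0118
```

step_arm([
  [[0,0,-0.01],[0,0,0],1],
  [[0,0,-0.03],[0,0,0],1],
  [[0,0,-0.05],[0,0,0],1],
  [[0,0,-0.067],[0,0,-0.05],1],
  [[0,0.01,-0.076],[0,0,-0.106],1],
  [[0.01,0.035,-0.076],[0,0,-0.106],1],
  [[0.02,0.065,-0.076],[0,0,-0.106],1],
  [[0.03,0.095,-0.076],[0,0,-0.106],1],
  [[0.0395,0.125,-0.076],[0,0,-0.106],1],
  [[0.0395,0.125,-0.076],[0,0,-0.106],1],
])

```text
time_s: 17.7
tcp_pos: [0.46, 0.0276, 0.2011]
eef_rot: [180.0, -0.0, 0.7]
contact_force: [0.5, -1.3, -1.1]
gripper_width: 0.012
```

Run:
```python
from h import *
cap('wrist','w11'); s=r.get_state(); print(s['joints'].round(1),s['tcp_pos'],s['eef_rot'],s['gripper_width'],rel(np.array([.611,.0297,.2005])-s['tcp_pos']))
```

```text
[ 28.2   1.1 -27.4   0.  -61.5  62.6] [0.45996435 0.02867067 0.20111228] [-1.79997711e+02 -1.86051419e-02  7.30963094e-01] 0.011514840868958882 [0.15103629 0.0008976  0.00066129]
```

View pics/w11.png

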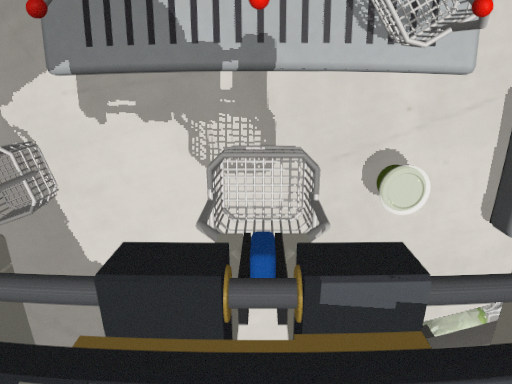

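Run:
```python
from h import *
cap('scene','s11'); crop('s11',215,130,345,235,6)
```

```text
(no output)
```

View pics/s11_c215_130.png

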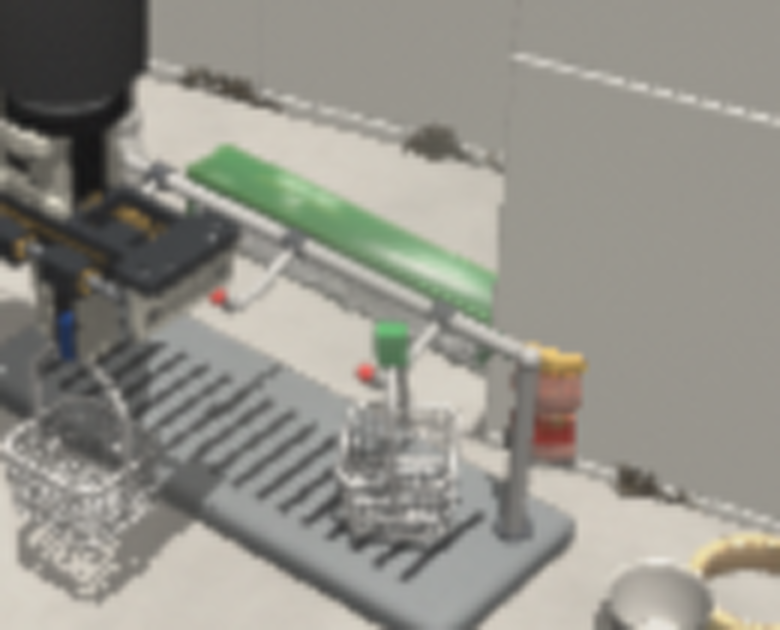

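step_arm([
  [[0.01,0.001,0],[0,0,0],1],
  [[0.03,0.001,0],[0,0,0],1],
  [[0.05,0.001,0],[0,0,0],1],
  [[0.07,0.001,0],[0,0,0],1],
  [[0.09,0.001,0],[0,0,0],1],
  [[0.11,0.001,0],[0,0,0],1],
  [[0.13,0.001,0],[0,0,0],1],
  [[0.143,0.001,0],[0,0,0],1],
  [[0.151,0.001,0],[0,0,0],1],
  [[0.151,0.001,0],[0,0,0],1],
])

```text
time_s: 18.8
tcp_pos: [0.6114, 0.0319, 0.2]
eef_rot: [180.0, 0.0, 0.9]
contact_force: [-0.1, -0.1, -1.7]
gripper_width: 0.0118
```

Run:
```python
from h import *
cap('wrist','w12'); s=r.get_state(); print(s['tcp_pos'],s['eef_rot'],s['gripper_width'],s['contact_force'])
cap('scene','s12'); crop('s12',215,130,345,235,6)
```

```text
[0.61067659 0.03171066 0.20015227] [1.79992909e+02 4.55334563e-02 9.02683036e-01] 0.011550904336841404 [ 0.00335282 -0.51990557 -1.43916197]
```

View pics/s12_c215_130.png

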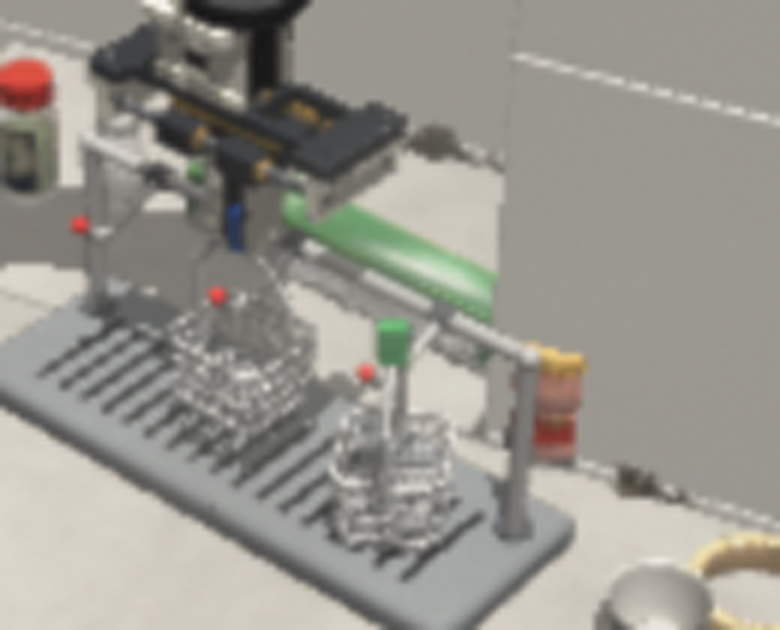

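View pics/w12.png

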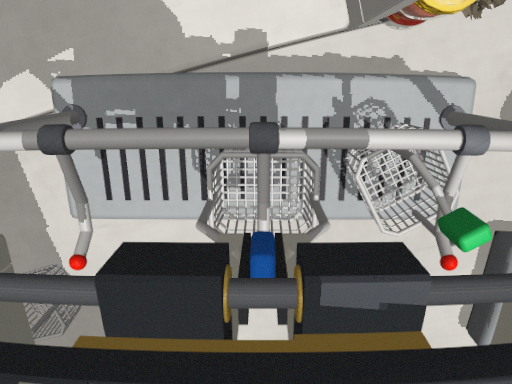

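step_arm([
  [[0,0.002,0.01],[0,0,0],1],
  [[0,0.002,0.02],[0,0,0],1],
  [[0,0.002,0.027],[0,0,0],1],
  [[0,0.002,0.03],[0,0,0],1],
  [[0,0.002,0.032],[0,0,0],1],
  [[0,0.002,0.032],[0,0,0],1],
  [[0,0.002,0.032],[0,0,0],1],
])

```text
time_s: 19.6
tcp_pos: [0.6111, 0.0295, 0.1688]
eef_rot: [-180.0, -0.0, 0.9]
contact_force: [0.6, -0.4, -1.8]
gripper_width: 0.0118
```

Run:
```python
from h import *
cap('wrist','w13'); s=r.get_state(); print(s['tcp_pos'],s['eef_rot'],s['gripper_width'],s['contact_force'],s['moment'])
cap('scene','s13'); crop('s13',215,130,345,235,6)
```

```text
[0.6110811  0.02954453 0.1688226 ] [-1.79994228e+02 -3.03081644e-02  8.97950214e-01] 0.012052560219168063 [ 0.2480555  -0.53791683 -1.58500443] [-0.06501854 -0.01365606  0.04194409]
```

View pics/s13_c215_130.png

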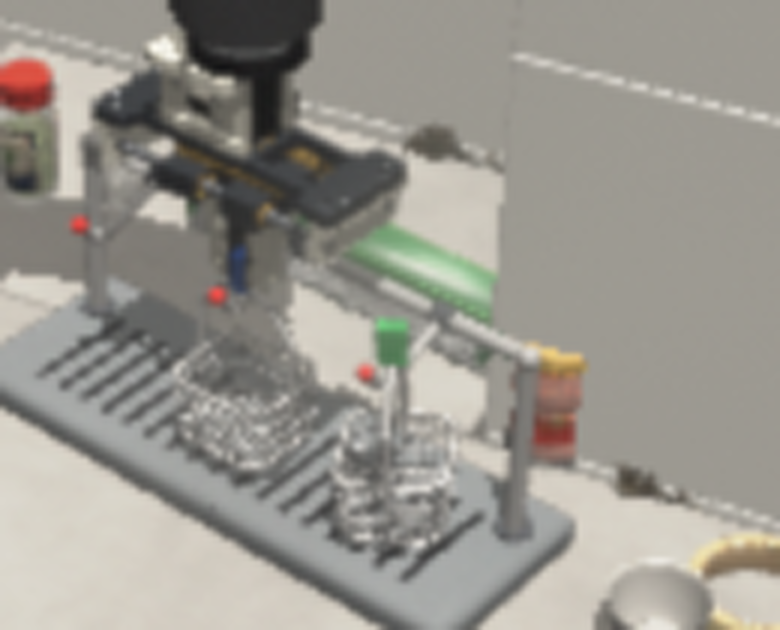

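View pics/w13.png

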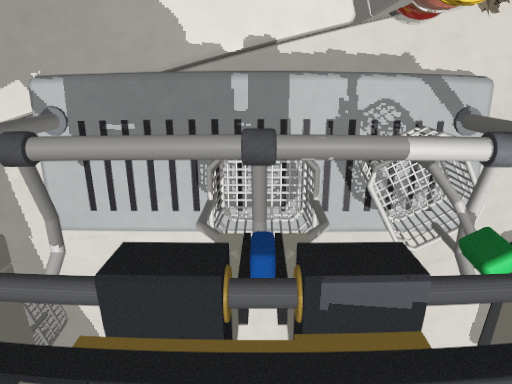

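step_arm([
  [[0,0,0.001],[0,0,0],1],
  [[0,0,0.0015],[0,0,0],1],
  [[0,0,0.0015],[0,0,0],1],
  [[0,0,0.0015],[0,0,0],1],
], force=10)

```text
time_s: 20.1
tcp_pos: [0.6109, 0.0295, 0.167]
eef_rot: [-180.0, -0.0, 0.9]
contact_force: [0.5, -0.5, -1.3]
gripper_width: 0.0121
```

step_arm([
  [[0,0,0.0005],[0,0,0],1],
  [[0,0,0.001],[0,0,0],1],
  [[0,0,0.001],[0,0,0],1],
], force=10)

```text
time_s: 20.4
tcp_pos: [0.611, 0.0295, 0.1664]
eef_rot: [180.0, -0.0, 0.9]
contact_force: [-1.3, -0.6, 2.0]
gripper_width: 0.0118
```

Resting. Release gently.

step_arm([
  [[0,0,-0.0005],[0,0,0],0.97],
  [[0,0,-0.0005],[0,0,0],0.88],
  [[0,0,-0.0005],[0,0,0],0.8],
  [[0,0,-0.0005],[0,0,0],0.7],
  [[0,0,-0.0005],[0,0,0],0.6],
  [[0,0,-0.0005],[0,0,0],0.6],
  [[0,0,-0.01],[0,0,0],0.6],
  [[0,0,-0.04],[0,0,0],0.6],
  [[0,0,-0.08],[0,0,0],0.3],
  [[0,0,-0.11],[0,0,0],0],
])

```text
time_s: 21.4
tcp_pos: [0.6113, 0.0294, 0.2792]
eef_rot: [180.0, -0.1, 0.9]
contact_force: [1.3, -0.3, -0.1]
gripper_width: 0.0458
```

Run:
```python
from h import *
cap('wrist','w14'); s=r.get_state(); print(s['tcp_pos'],s['eef_rot'],s['gripper_width'],s['contact_force'],s['moment'])
cap('scene','s14'); crop('s14',160,130,345,235,4)
```

```text
[0.61338372 0.02934506 0.28466756] [-179.96826456   -0.54127661    0.9368574 ] 0.049674727444669504 [ 2.71396763 -0.00826188  7.15666276] [-0.02905222 -0.53286585 -0.01482857]
```

View pics/s14_c160_130.png

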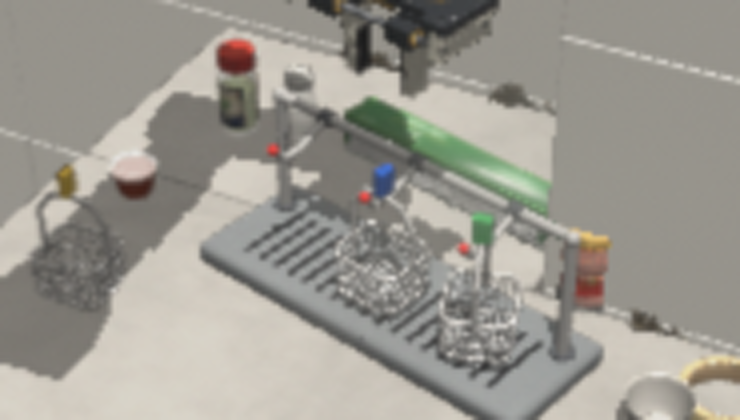

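View pics/w14.png

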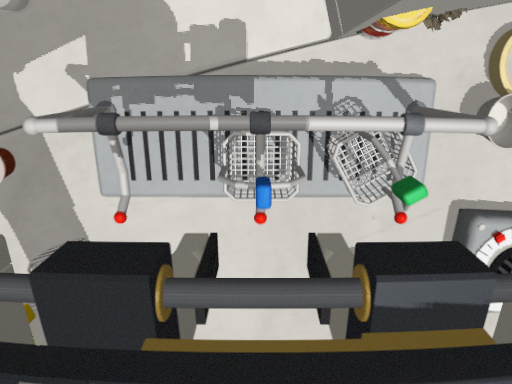

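step_arm([
  [[-0.015,0.04,0],[0,0,0],0],
  [[-0.03,0.08,0],[0,0,0],0],
  [[-0.04,0.115,0],[0,0,0],0],
  [[-0.04,0.12,0],[0,0,0],0],
  [[-0.04,0.12,0],[0,0,0],0],
  [[-0.04,0.12,0],[0,0,0],0],
])

```text
time_s: 22.1
tcp_pos: [0.5729, -0.0908, 0.2762]
eef_rot: [-180.0, -0.0, 0.9]
contact_force: [-0.8, 0.3, -0.6]
gripper_width: 0.0873
```

Run:
```python
from h import *
cap('wrist','w15'); s=r.get_state(); print(s['tcp_pos'],s['eef_rot'],s['gripper_width'])
cap('top','t15'); cap('scene','s15'); crop('t15',165,130,315,205,5); crop('s15',270,150,330,230,8); crop('w15',200,60,340,220,5)
```

```text
[ 0.57299051 -0.09046528  0.27603341] [-1.79992681e+02 -1.93233007e-03  9.20199568e-01] 0.08761776183309318
```

View pics/w15_c200_60.png

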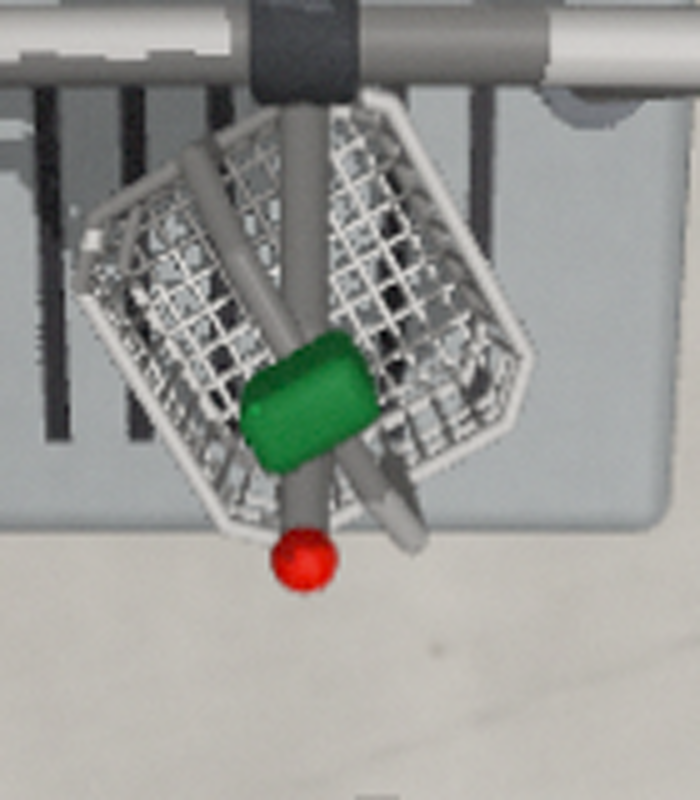

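View pics/s15_c270_150.png

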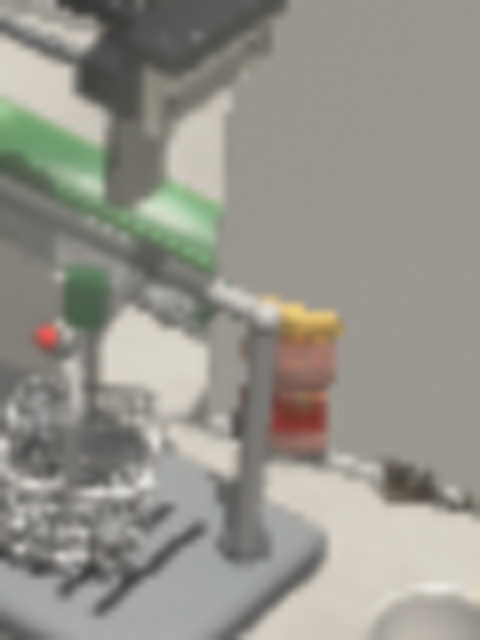

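Run:
```python
from h import *
f='w15'
P=lambda x,y,z: at(f,200+(x+.5)/5-.5,60+(y+.5)/5-.5,z)
def a(p,q,z): v=P(*p,z)-P(*q,z); return np.degrees(np.arctan2(v[1],v[0]))-90
print(a((85,295),(235,530),.092),a((380,95),(530,355),.092))
print(a((200,150),(415,540),.1),'block edges',a((245,405),(340,335),.189),a((280,470),(378,408),.189),a((245,405),(280,470),.189))
p=P(310,400,.189);print('block top',p,'hook tip',P(303,560,.172))
s=r.get_state();print(rel(np.array([*p[:2],.1675])-s['tcp_pos']))
```

```text
-57.8097816061213 -57.779035154656114
-60.27931107836856 block edges 37.19705081887132 33.51828219102643 -61.49148833981757
block top [ 0.61572275 -0.0895869   0.189     ] hook tip [ 0.58763765 -0.08885089  0.172     ]
[4.27280711e-02 9.27853482e-05 1.08384925e-01]
```

step_arm([
  [[0.01,0,0],[0,0,0.14],0.72],
  [[0.025,0,0],[0,0,0.28],0.72],
  [[0.04,0,0],[0,0,0.42],0.72],
  [[0.0427,0,0.01],[0,0,0.56],0.72],
  [[0.0427,0,0.02],[0,0,0.7],0.72],
  [[0.0427,0,0.03],[0,0,0.84],0.72],
  [[0.0427,0,0.04],[0,0,0.96],0.72],
  [[0.0427,0,0.05],[0,0,1.025],0.72],
  [[0.0427,0,0.05],[0,0,1.025],0.72],
  [[0.0427,0,0.05],[0,0,1.025],0.72],
])

```text
time_s: 23.25
tcp_pos: [0.6156, -0.0899, 0.226]
eef_rot: [180.0, -0.0, -57.7]
contact_force: [0.1, 0.2, -0.3]
gripper_width: 0.025
```

Run:
```python
from h import *
cap('wrist','w16'); s=r.get_state(); print(s['tcp_pos'],s['eef_rot'],s['gripper_width'],s['joints'])
crop('w16',160,150,360,300,4)
```

```text
[ 0.61585067 -0.09000655  0.22646082] [-1.79987010e+02 -2.20582339e-02 -5.76741556e+01] 0.024725117093243723 [ 9.64358885e+00  1.56300662e+01 -6.37467838e+00  1.65510688e-02
 -6.79747652e+01  2.26760539e+01]
```

View pics/w16_c160_150.png

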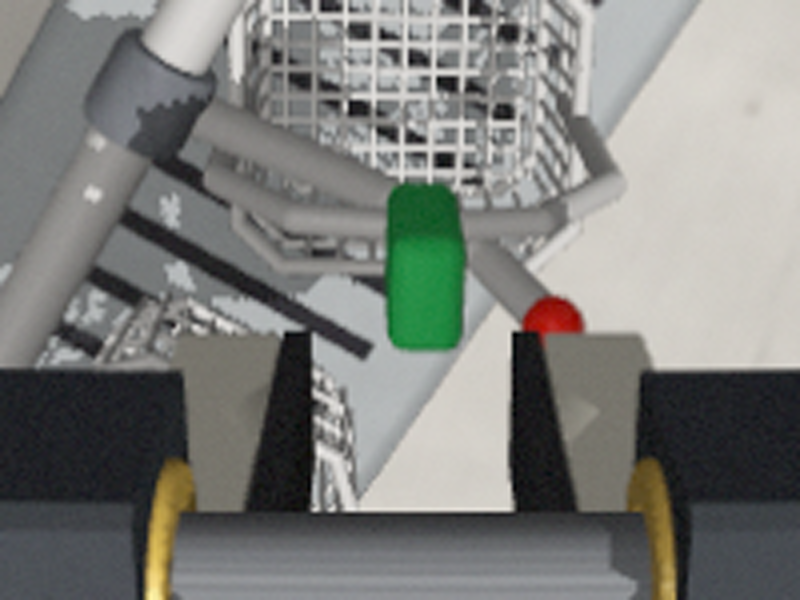

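step_arm([
  [[0,0,0.02],[0,0,0],0.72],
  [[0,0,0.04],[0,0,0],0.72],
  [[0,0,0.05],[0,0,0],0.72],
  [[0,0,0.0525],[0,0,0],0.72],
  [[0,0,0.0525],[0,0,0],0.8],
  [[0,0,0.0525],[0,0,0],0.9],
  [[0,0,0.0525],[0,0,0],1],
  [[0,0,0.0525],[0,0,0],1],
  [[0,0,0.0525],[0,0,0],1],
  [[0,0,0.0525],[0,0,0],1],
], force=20)

```text
time_s: 24.3
tcp_pos: [0.616, -0.0905, 0.1744]
eef_rot: [-179.9, -0.1, -57.8]
contact_force: [0.5, -0.5, 6.5]
gripper_width: 0.0118
```

step_arm([
  [[0,0,-0.004],[0,0,0],1],
  [[0,0,-0.007],[0,0,-0.1],1],
  [[0,0,-0.007],[0,0,-0.22],1],
  [[0,0,-0.007],[0,0,-0.34],1],
  [[-0.001,0.001,-0.007],[0,0,-0.46],1],
  [[-0.002,0.002,-0.007],[0,0,-0.58],1],
  [[-0.0035,0.003,-0.007],[0,0,-0.7],1],
  [[-0.0035,0.0037,-0.007],[0,0,-0.82],1],
  [[-0.0035,0.0037,-0.007],[0,0,-0.94],1],
  [[-0.0035,0.0037,-0.007],[0,0,-1.025],1],
], force=30)

```text
time_s: 25.3
tcp_pos: [0.6099, -0.0894, 0.18]
eef_rot: [-180.0, 0.1, 1.1]
contact_force: [-0.5, 0.5, -0.6]
gripper_width: 0.0115
```

step_arm([
  [[0,0,0.002],[0,0,0],1],
  [[0,0,0.004],[0,0,0],1],
  [[0,0,0.004],[0,0,0],1],
  [[0,0,0.004],[0,0,0],1],
  [[0,0,0.004],[0,0,0],1],
])

```text
time_s: 25.8
tcp_pos: [0.6104, -0.0895, 0.1765]
eef_rot: [180.0, 0.0, 0.9]
contact_force: [-0.2, 0.6, -0.6]
gripper_width: 0.0117
```

Run:
```python
from h import *
cap('wrist','w17'); s=r.get_state(); print(s['tcp_pos'],s['eef_rot'],s['gripper_width'],s['contact_force'])
```

```text
[ 0.61047277 -0.08948915  0.17655   ] [ 1.79998077e+02 -2.50607865e-03  8.62457377e-01] 0.011512185256975253 [ 0.13884095 -0.03894941 -0.71171364]
```

View pics/w17.png

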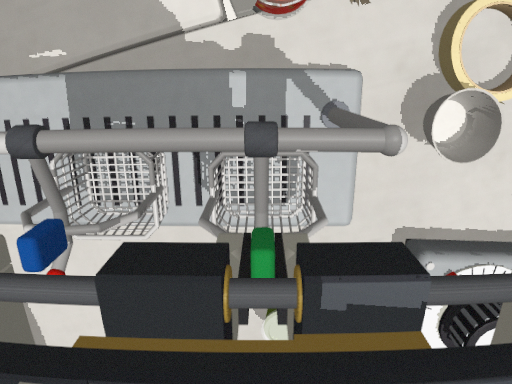

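step_arm([
  [[0,0,0.001],[0,0,0],1],
  [[0,0,0.002],[0,0,0],1],
  [[0,0,0.0025],[0,0,0],1],
  [[0,0,0.0025],[0,0,0],1],
], force=10)

```text
time_s: 26.25
tcp_pos: [0.6106, -0.0895, 0.1743]
eef_rot: [180.0, -0.0, 0.9]
contact_force: [0.5, -0.1, 3.0]
gripper_width: 0.0118
```

step_arm([
  [[0,0,0],[0,0,0],0.97],
  [[0,0,-0.0005],[0,0,0],0.88],
  [[0,0,-0.0005],[0,0,0],0.8],
  [[0,0,-0.0005],[0,0,0],0.7],
  [[0,0,-0.0005],[0,0,0],0.6],
  [[0,0,-0.0005],[0,0,0],0.6],
  [[0,0,-0.01],[0,0,0],0.6],
  [[0,0,-0.04],[0,0,0],0.6],
  [[0,0,-0.08],[0,0,0],0.3],
  [[0,0,-0.105],[0,0,0],0],
])

```text
time_s: 27.25
tcp_pos: [0.6112, -0.0897, 0.2829]
eef_rot: [180.0, -0.2, 0.9]
contact_force: [-0.4, 0.1, 0.7]
gripper_width: 0.0461
```

Run:
```python
from h import *
cap('wrist','w18'); s=r.get_state(); print(s['tcp_pos'],s['eef_rot'],s['gripper_width'],s['contact_force'],s['joints'])
```

```text
[ 0.61272372 -0.09000738  0.28694633] [179.93916608  -0.50951039   0.93023546] 0.04937925492412811 [ 1.68461495 -1.51454208  4.56238045] [  9.77346393  13.19914772  -1.8022531    0.14365934 -74.5045433
  81.11871759]
```

View pics/w18.png

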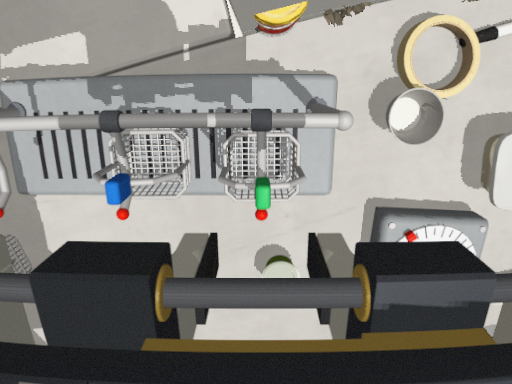

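step_arm([
  [[-0.02,-0.045,0],[0,0,0],0],
  [[-0.045,-0.085,0],[0,0,0],0],
  [[-0.07,-0.125,0],[0,0,0],0],
  [[-0.095,-0.165,0],[0,0,0],0],
  [[-0.12,-0.205,0],[0,0,0],0],
  [[-0.145,-0.25,0.005],[0,0,0],0],
  [[-0.17,-0.295,0.01],[0,0,0],0],
  [[-0.19,-0.34,0.01],[0,0,0],0],
  [[-0.2,-0.378,0.01],[0,0,0],0],
  [[-0.2,-0.388,0.01],[0,0,0],0],
])

```text
time_s: 28.3
tcp_pos: [0.4031, 0.2987, 0.2697]
eef_rot: [-179.9, -0.0, 1.1]
contact_force: [-0.5, -0.4, 0.1]
gripper_width: 0.0879
```

step_arm([
  [[0,0,0],[0,0,0],0],
  [[0,0,0],[0,0,0],0],
])

```text
time_s: 28.5
tcp_pos: [0.4044, 0.295, 0.2691]
eef_rot: [180.0, 0.0, 0.9]
contact_force: [-0.2, 0.0, 0.4]
gripper_width: 0.0874
```

Run:
```python
from h import *
cap('wrist','w19'); s=r.get_state(); print(s['tcp_pos'],s['eef_rot'],s['joints'].round(1))
cap('scene','s19'); crop('s19',160,130,345,235,4)
```

```text
[0.40457284 0.2945742  0.26914714] [1.79990721e+02 3.10839849e-03 8.60545160e-01] [ 58.6   2.3 -16.9   0.  -70.8  32.3]
```

View pics/w19.png

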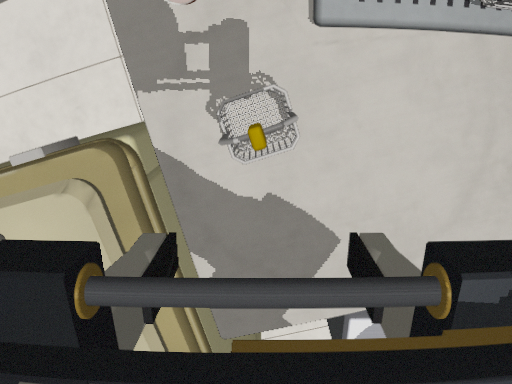

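View pics/s19_c160_130.png

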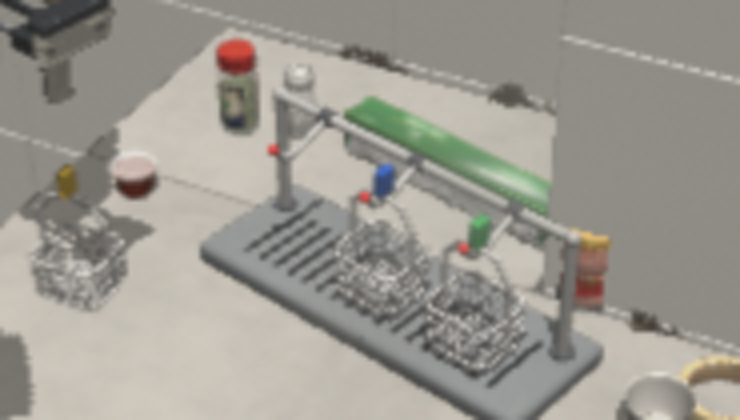

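Run:
```python
from h import *
crop('w19',205,75,315,175,7)
```

```text
(no output)
```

View pics/w19_c205_75.png

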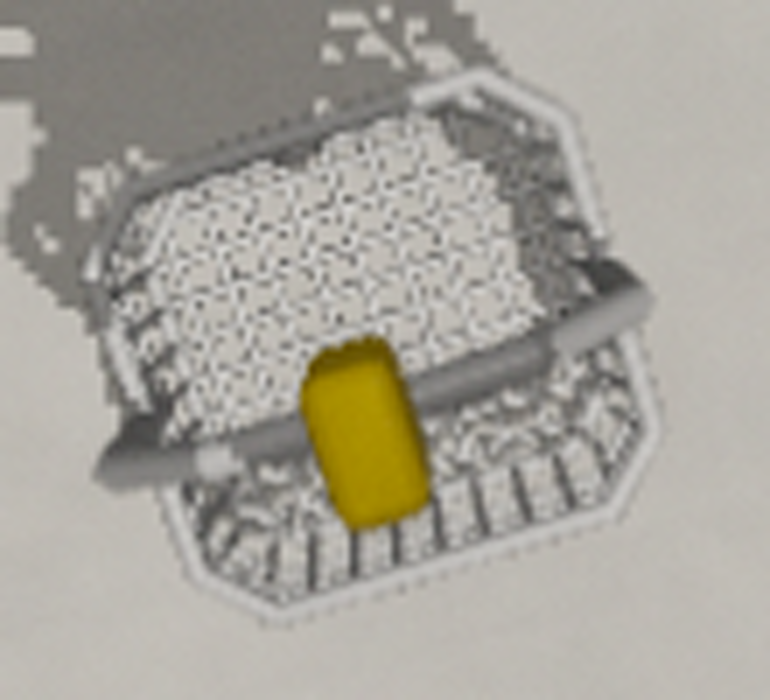

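Run:
```python
from h import *
f='w19'
P=lambda x,y,z: at(f,205+(x+.5)/7-.5,75+(y+.5)/7-.5,z)
def a(p,q): v=P(*p,.05)-P(*q,.05); return np.degrees(np.arctan2(v[1],v[0]))+90
print('back',a((475,78),(130,190)),'front',a((610,510),(280,610)))
p=P(366,434,.147);print('block',p)
rim=[P(*q,.05) for q in((480,75),(565,125),(660,425),(615,512),(280,612),(195,570),(95,275),(130,190))]; print('rim c',np.mean(rim,0))
s=r.get_state();print(rel(np.array([*p[:2],.1235])-s['tcp_pos']),s['tcp_pos'])
```

```text
back 18.313185844726974 front 18.049138439424425
block [0.44403779 0.30010275 0.147     ]
rim c [0.44236031 0.29976316 0.05      ]
[ 0.03942405 -0.00516673  0.14565268] [0.40469428 0.29437393 0.26915344]
```

step_arm([
  [[0.02,-0.005,0.03],[0,0,-0.13],0],
  [[0.039,-0.005,0.06],[0,0,-0.26],0],
  [[0.039,-0.005,0.09],[0,0,-0.302],0],
  [[0.039,-0.005,0.12],[0,0,-0.302],0],
  [[0.039,-0.005,0.138],[0,0,-0.302],0],
  [[0.039,-0.005,0.145],[0,0,-0.302],0.3],
  [[0.039,-0.005,0.145],[0,0,-0.302],0.4],
  [[0.039,-0.005,0.145],[0,0,-0.302],0.6],
])

```text
time_s: 29.4
tcp_pos: [0.444, 0.3011, 0.1251]
eef_rot: [-180.0, -0.1, 18.2]
contact_force: [0.6, -0.0, 0.4]
gripper_width: 0.0692
```

step_arm([
  [[0,0,0],[0,0,0],1],
  [[0,0,0],[0,0,0],1],
  [[0,0,0],[0,0,0],1],
  [[0,0,0],[0,0,0],1],
  [[0,0,0],[0,0,0],1],
  [[0,0,0],[0,0,0],1],
  [[0,0,0],[0,0,0],1],
  [[0,0,0],[0,0,0],1],
  [[0,0,0],[0,0,0],1],
  [[0,0,0],[0,0,0],1],
], force=30)

```text
time_s: 30.4
tcp_pos: [0.4433, 0.301, 0.124]
eef_rot: [180.0, 0.0, 18.2]
contact_force: [0.2, -0.1, 0.2]
gripper_width: 0.012
```

step_arm([
  [[0,0,-0.01],[0,0,0],1],
  [[0,0,-0.03],[0,0,0],1],
  [[0,0,-0.05],[0,0,0],1],
  [[0,0,-0.067],[0,0,0.08],1],
  [[-0.002,0.01,-0.0765],[0,0,0.16],1],
  [[-0.008,0.04,-0.0765],[0,0,0.24],1],
  [[-0.015,0.07,-0.0765],[0,0,0.302],1],
  [[-0.021,0.1,-0.0765],[0,0,0.302],1],
  [[-0.027,0.13,-0.0765],[0,0,0.302],1],
  [[-0.031,0.149,-0.0765],[0,0,0.302],1],
])

```text
time_s: 31.4
tcp_pos: [0.4603, 0.148, 0.2013]
eef_rot: [-180.0, -0.0, 0.9]
contact_force: [-0.8, 0.1, -0.5]
gripper_width: 0.0119
```

step_arm([
  [[0,0,0],[0,0,0],1],
  [[0,0,0],[0,0,0],1],
])

```text
time_s: 31.6
tcp_pos: [0.4606, 0.1497, 0.2012]
eef_rot: [-180.0, -0.0, 0.8]
contact_force: [1.3, -0.1, -0.5]
gripper_width: 0.0115
```

Run:
```python
from h import *
cap('wrist','w20'); s=r.get_state(); print(s['tcp_pos'],s['eef_rot'],s['gripper_width'],rel(np.array([.609,.15,.2005])-s['tcp_pos']))
```

```text
[0.46062678 0.15010622 0.2010452 ] [-1.79967708e+02 -3.89584546e-02  8.77329306e-01] 0.011767566027550636 [0.14835379 0.00237841 0.00064474]
```

View pics/w20.png

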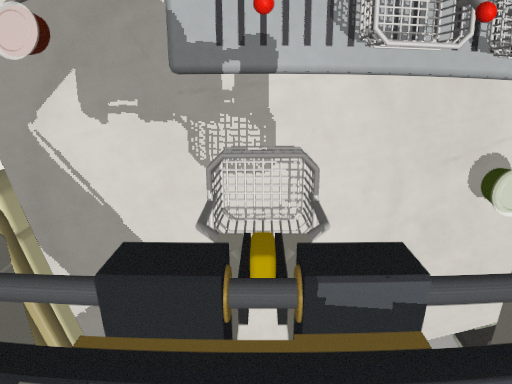

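step_arm([
  [[0.01,0.001,0],[0,0,0],1],
  [[0.03,0.002,0],[0,0,0],1],
  [[0.05,0.002,0],[0,0,0],1],
  [[0.07,0.002,0],[0,0,0],1],
  [[0.09,0.002,0],[0,0,0],1],
  [[0.11,0.002,0],[0,0,0],1],
  [[0.13,0.002,0],[0,0,0],1],
  [[0.141,0.002,0],[0,0,0],1],
  [[0.148,0.002,0],[0,0,0],1],
  [[0.148,0.002,0],[0,0,0],1],
])

```text
time_s: 32.65
tcp_pos: [0.6088, 0.1503, 0.1999]
eef_rot: [180.0, 0.0, 0.9]
contact_force: [0.7, -0.2, -1.1]
gripper_width: 0.012
```

Run:
```python
from h import *
cap('wrist','w21'); s=r.get_state(); print(s['tcp_pos'],s['eef_rot'],s['gripper_width'],s['contact_force'])
cap('scene','s21'); crop('s21',200,120,330,225,6)
```

```text
[0.60823022 0.15018855 0.20012718] [1.79985592e+02 4.08640126e-02 8.96540767e-01] 0.012005683490218898 [-0.11982868 -1.01122673 -0.50731729]
```

View pics/s21_c200_120.png

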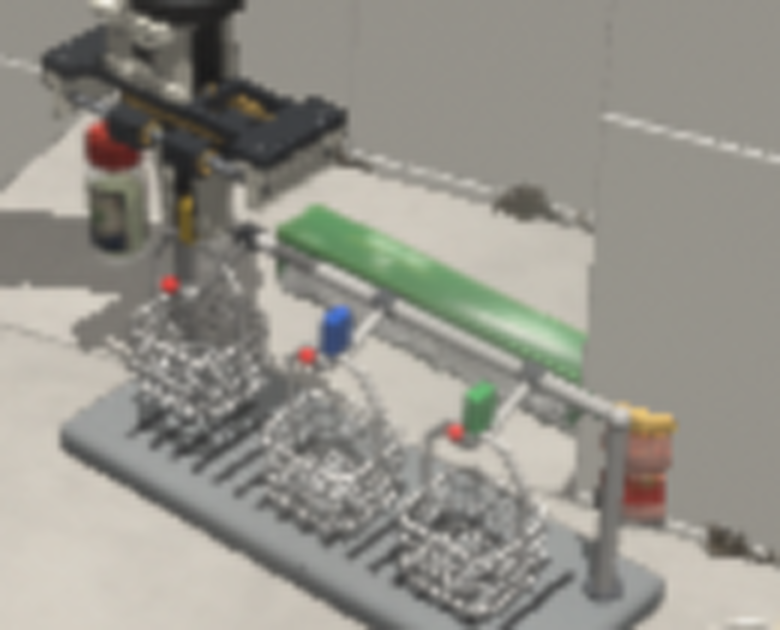

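View pics/w21.png

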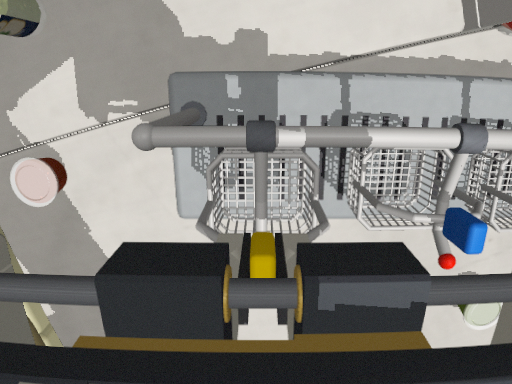

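step_arm([
  [[0,0,0.01],[0,0,0],1],
  [[0,0,0.02],[0,0,0],1],
  [[0,0,0.027],[0,0,0],1],
  [[0,0,0.031],[0,0,0],1],
  [[0,0,0.033],[0,0,0],1],
  [[0,0,0.033],[0,0,0],1],
  [[0,0,0.033],[0,0,0],1],
])

```text
time_s: 33.45
tcp_pos: [0.6086, 0.1501, 0.1678]
eef_rot: [-180.0, -0.0, 0.9]
contact_force: [0.2, -1.1, -0.7]
gripper_width: 0.0121
```

step_arm([
  [[0,0,0.001],[0,0,0],1],
  [[0,0,0.001],[0,0,0],1],
  [[0,0,0.001],[0,0,0],1],
], force=10)

```text
time_s: 33.75
tcp_pos: [0.6085, 0.1501, 0.1667]
eef_rot: [-180.0, -0.0, 0.9]
contact_force: [-0.2, 0.2, -0.7]
gripper_width: 0.0117
```

step_arm([
  [[0,0,0.0007],[0,0,0],1],
  [[0,0,0.001],[0,0,0],1],
  [[0,0,0.001],[0,0,0],1],
])

```text
time_s: 34.05
tcp_pos: [0.6086, 0.1501, 0.1659]
eef_rot: [-180.0, -0.0, 0.9]
contact_force: [0.1, -0.0, 1.8]
gripper_width: 0.0119
```

step_arm([
  [[0,0,0],[0,0,0],0.97],
  [[0,0,-0.0005],[0,0,0],0.88],
  [[0,0,-0.0005],[0,0,0],0.8],
  [[0,0,-0.0005],[0,0,0],0.7],
  [[0,0,-0.0005],[0,0,0],0.6],
  [[0,0,-0.0005],[0,0,0],0.6],
  [[0,0,-0.01],[0,0,0],0.6],
  [[0,0,-0.04],[0,0,0],0.6],
  [[0,0,-0.08],[0,0,0],0.3],
  [[0,0,-0.11],[0,0,0],0],
])

```text
time_s: 35.05
tcp_pos: [0.6089, 0.15, 0.2788]
eef_rot: [-180.0, -0.1, 0.9]
contact_force: [0.6, 0.3, 0.1]
gripper_width: 0.0461
```

step_arm([
  [[-0.02,0.03,0],[0,0,0],0],
  [[-0.04,0.06,0],[0,0,0],0],
  [[-0.06,0.09,0],[0,0,0],0],
  [[-0.06,0.1,0],[0,0,0],0],
  [[-0.06,0.1,0],[0,0,0],0],
  [[-0.06,0.1,0],[0,0,0],0],
  [[-0.06,0.1,0],[0,0,0],0],
])

```text
time_s: 35.75
tcp_pos: [0.5505, 0.0498, 0.2755]
eef_rot: [-180.0, 0.0, 0.9]
contact_force: [0.7, 0.3, -0.7]
gripper_width: 0.0876
```

Run:
```python
from h import *
cap('wrist','w22'); s=r.get_state(); print(s['tcp_pos'],s['eef_rot'],s['gripper_width'],s['contact_force'])
cap('scene','s22'); crop('s22',200,120,330,225,6)
```

```text
[0.55036851 0.04983783 0.27529679] [1.79993133e+02 2.17911189e-02 9.28675508e-01] 0.08762697027161521 [-0.37592349  0.33395802 -0.55822832]
```

View pics/s22_c200_120.png

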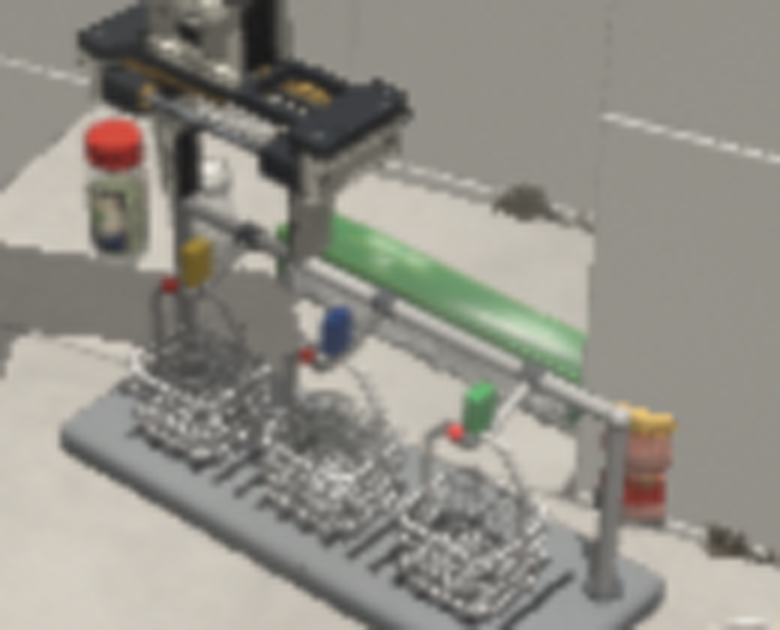

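View pics/w22.png

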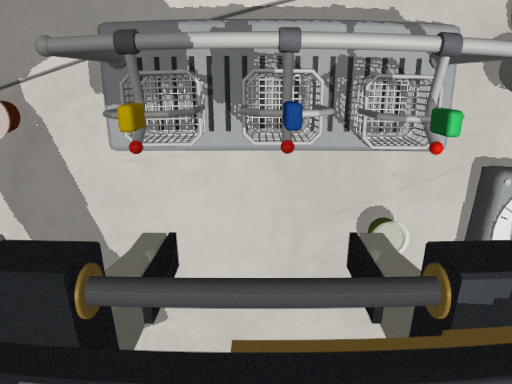

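step_arm([
  [[-0.02,0.03,0],[0,0,0.12],0],
  [[-0.04,0.07,0],[0,0,0.26],0],
  [[-0.06,0.11,0],[0,0,0.4],0],
  [[-0.08,0.15,0],[0,0,0.54],0],
  [[-0.1,0.19,0],[0,0,0.68],0],
  [[-0.1035,0.23,0],[0,0,0.82],0],
  [[-0.1035,0.27,0.02],[0,0,0.96],0],
  [[-0.1035,0.31,0.04],[0,0,1.1],0],
  [[-0.1035,0.3345,0.065],[0,0,1.238],0],
  [[-0.1035,0.3345,0.065],[0,0,1.238],0],
])

```text
time_s: 36.85
tcp_pos: [0.45, -0.2883, 0.2063]
eef_rot: [179.7, 0.2, -70.5]
contact_force: [-0.5, 0.6, -0.4]
gripper_width: 0.0878
```

step_arm([
  [[0,0,0],[0,0,0],0],
  [[0,0,0],[0,0,0],0],
  [[0,0,0],[0,0,0],0],
])

```text
time_s: 37.15
tcp_pos: [0.4526, -0.2862, 0.2116]
eef_rot: [-179.9, -0.1, -69.9]
contact_force: [-0.2, -0.2, -0.4]
gripper_width: 0.0876
```

Run:
```python
from h import *
cap('wrist','w23'); s=r.get_state(); print(s['tcp_pos'],s['eef_rot'],s['joints'].round(1)); print(rel(np.array([.4624,-.3143,.0635])-s['tcp_pos']))
crop('w23',150,60,350,260,4)
```

```text
[ 0.45251015 -0.28623195  0.21163175] [-1.79906021e+02 -6.50957026e-02 -6.99066906e+01] [-11.3   8.  -18.3   0.  -63.6  31.4]
[0.02958901 0.0005979  0.14816468]
```

View pics/w23.png

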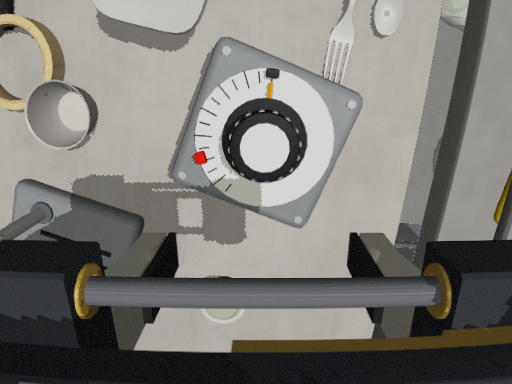

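View pics/w23_c150_60.png

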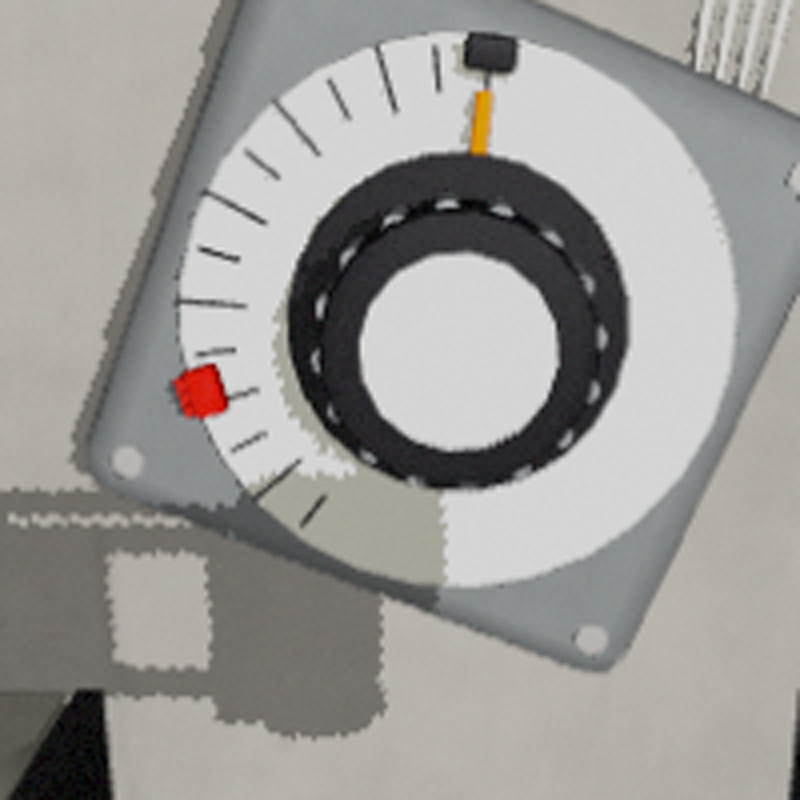

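Run:
```python
from h import *
f='w23'; c=np.array([.4624,-.3142])
P=lambda x,y,z: at(f,150+(x+.5)/4-.5,60+(y+.5)/4-.5,z)
for n,q,z in(('ptr',(484,94),.051),('off',(489,72),.05),('tab inner lo',(226,388),.05),('tab inner hi',(221,389),.055),('tab top c',(201,389),.055),('tick near tab',(245,394),.048)):
  p=P(*q,z); v=p[:2]-c; print(n,p.round(4),round(np.linalg.norm(v),4),np.degrees(np.arctan2(v[1],v[0])).round(2))
d=[P(x,y,.048) for x,y in((737,310),(460,587),(440,33),(185,370),(250,497),(690,170))]
A=np.array([[2*p[0],2*p[1],1] for p in d]); b=np.array([p[0]**2+p[1]**2 for p in d]); s=np.linalg.lstsq(A,b,rcond=None)[0]; print('disc',s[:2])
c=P(460,351,.088)[:2];print('knob',c)
g='w2'
Q=lambda x,y,z: at(g,190+(x+.5)/4-.5,45+(y+.5)/4-.5,z)
c=np.array([.4624,-.3142])
for q,z in(((199,138),.055),((207,165),.048)):
  v=Q(*q,z)[:2]-c; print(np.degrees(np.arctan2(v[1],v[0])))
```

```text
ptr [ 0.4745 -0.3655  0.051 ] 0.0527 -76.73
off [ 0.4751 -0.3704  0.05  ] 0.0576 -77.27
tab inner lo [ 0.5086 -0.2813  0.05  ] 0.0567 35.41
tab inner hi [ 0.5092 -0.282   0.055 ] 0.0568 34.53
tab top c [ 0.5137 -0.2804  0.055 ] 0.0614 33.42
tick near tab [ 0.504 -0.281  0.048] 0.0533 38.56
disc [ 0.46223755 -0.31382718]
knob [ 0.46190558 -0.31509831]
33.474131973537176
35.66502612945468
```

step_arm([
  [[0.0296,0.0006,0.04],[0,0,0],0],
  [[0.0296,0.0006,0.08],[0,0,0],0],
  [[0.0296,0.0006,0.11],[0,0,0],0],
  [[0.0296,0.0006,0.13],[0,0,0],0],
  [[0.0296,0.0006,0.14],[0,0,0],0],
  [[0.0296,0.0006,0.148],[0,0,0],0],
  [[0.0296,0.0006,0.148],[0,0,0],0],
  [[0.0296,0.0006,0.148],[0,0,0],0],
])

```text
time_s: 38.0
tcp_pos: [0.4621, -0.315, 0.0636]
eef_rot: [-179.9, -0.1, -70.0]
contact_force: [-0.6, -0.6, 0.1]
gripper_width: 0.0874
```

step_arm([
  [[0,0,0],[0,0,0],0.2],
  [[0,0,0],[0,0,0],0.3],
  [[0,0,0],[0,0,0],0.5],
  [[0,0,0],[0,0,0],0.5],
  [[0,0,0],[0,0,0],0.5],
  [[0,0,0],[0,0,0],0.5],
], force=30)

```text
time_s: 38.6
tcp_pos: [0.4617, -0.315, 0.0628]
eef_rot: [-180.0, -0.0, -70.0]
contact_force: [1.0, 1.5, 2.0]
gripper_width: 0.0591
```

step_arm([
  [[0,0,0],[0,0,-0.08],0.5],
  [[0,0,0],[0,0,-0.18],0.5],
  [[0,0,0],[0,0,-0.28],0.5],
  [[0,0,0],[0,0,-0.38],0.5],
  [[0,0,0],[0,0,-0.48],0.5],
  [[0,0,0],[0,0,-0.58],0.5],
  [[0,0,0],[0,0,-0.68],0.5],
  [[0,0,0],[0,0,-0.78],0.5],
  [[0,0,0],[0,0,-0.88],0.5],
  [[0,0,0],[0,0,-0.97],0.5],
])

```text
time_s: 39.6
tcp_pos: [0.462, -0.3146, 0.0628]
eef_rot: [-180.0, -0.1, -14.2]
contact_force: [1.5, 4.3, 2.4]
gripper_width: 0.0596
```

step_arm([
  [[0,0,0],[0,0,-0.1],0.5],
  [[0,0,0],[0,0,-0.2],0.5],
  [[0,0,0],[0,0,-0.3],0.5],
  [[0,0,0],[0,0,-0.4],0.5],
  [[0,0,0],[0,0,-0.5],0.5],
  [[0,0,0],[0,0,-0.6],0.5],
  [[0,0,0],[0,0,-0.7],0.5],
  [[0,0,0],[0,0,-0.78],0.5],
  [[0,0,0],[0,0,-0.82],0.5],
  [[0,0,0],[0,0,-0.82],0.5],
])

```text
time_s: 40.6
tcp_pos: [0.4619, -0.3143, 0.0628]
eef_rot: [180.0, -0.1, 32.6]
contact_force: [1.5, 5.9, 3.7]
gripper_width: 0.0597
```

Run:
```python
from h import *
cap('wrist','w24'); s=r.get_state(); print(s['joints'].round(1),s['tcp_pos'],s['eef_rot'],s['gripper_width'])
```

```text
[-1.420e+01  1.900e+01 -2.580e+01 -1.000e-01 -4.510e+01  1.368e+02] [ 0.4619272  -0.31424211  0.06278028] [ 1.79995996e+02 -7.06421386e-02  3.25579601e+01] 0.05957702021613975
```

View pics/w24.png

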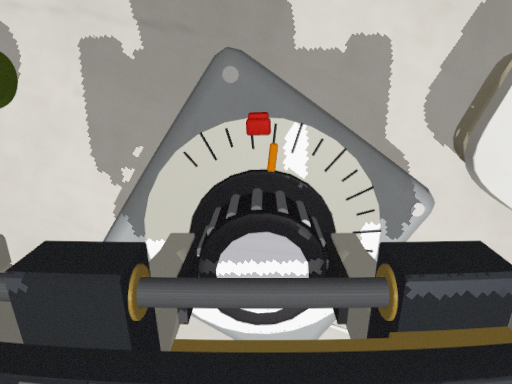

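Run:
```python
from h import *
f='w24'; c=np.array([.4624,-.3142])
for n,q,z in(('ptr',(273,144),.052),('tab lo',(258.5,135),.049),('tab hi',(258,123),.055)):
  p=at(f,*q,z); v=p[:2]-c; print(n,p.round(4),round(np.linalg.norm(v),4),np.degrees(np.arctan2(v[1],v[0])).round(2))
```

```text
ptr [ 0.5093 -0.2906  0.052 ] 0.0525 26.75
tab lo [ 0.5088 -0.2823  0.049 ] 0.0563 34.52
tab hi [ 0.5143 -0.2786  0.055 ] 0.063 34.46
```

Turn another 8° (0.14 rad).

step_arm([
  [[0,0,0],[0,0,-0.05],0.5],
  [[0,0,0],[0,0,-0.1],0.5],
  [[0,0,0],[0,0,-0.14],0.5],
  [[0,0,0],[0,0,-0.14],0.5],
  [[0,0,0],[0,0,-0.14],0.5],
])

```text
time_s: 41.15
tcp_pos: [0.4619, -0.3142, 0.0628]
eef_rot: [180.0, -0.1, 40.6]
contact_force: [2.4, 7.3, 5.4]
gripper_width: 0.0596
```

Run:
```python
from h import *
cap('wrist','w25'); s=r.get_state(); print(s['tcp_pos'],s['eef_rot'],s['gripper_width'])
crop('w25',200,90,320,200,6)
```

```text
[ 0.46192322 -0.31422221  0.06281465] [ 1.79986803e+02 -6.93386241e-02  4.05602587e+01] 0.0593069487743255
```

View pics/w25_c200_90.png

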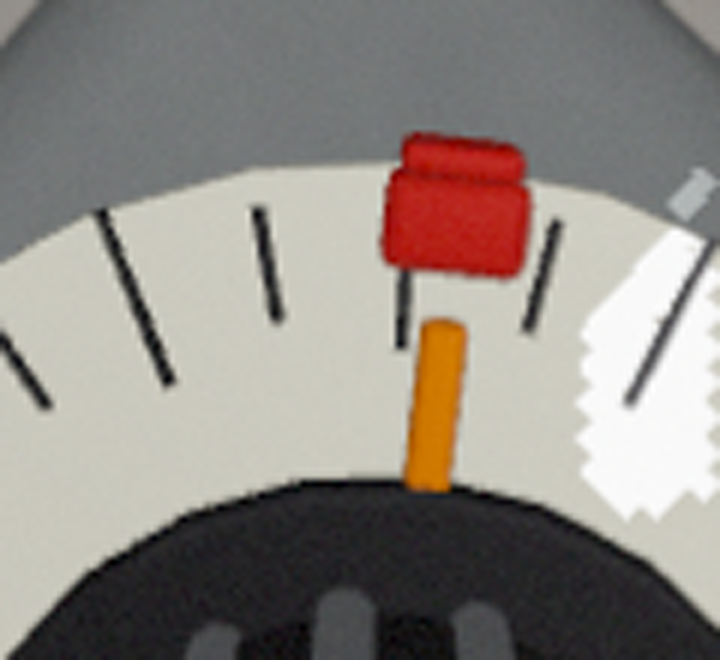

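step_arm([
  [[0,0,0],[0,0,0],0.3],
  [[0,0,0],[0,0,0],0.1],
  [[0,0,0],[0,0,0],0],
  [[0,0,0],[0,0,0],0],
  [[0,0,0],[0,0,0],0],
  [[0,0,-0.02],[0,0,0],0],
  [[0,0,-0.06],[0,0,0],0],
  [[0,0,-0.1],[0,0,0],0],
  [[0,0,-0.15],[0,0,0],0],
  [[0,0,-0.16],[0,0,0],0],
])

```text
time_s: 42.2
tcp_pos: [0.4636, -0.3164, 0.2288]
eef_rot: [179.5, -0.2, 40.6]
contact_force: [1.0, 0.0, -0.6]
gripper_width: 0.0876
```

step_arm([
  [[0,0,0],[0,0,0],0],
  [[0,0,0],[0,0,0],0],
  [[0,0,0],[0,0,0],0],
])

```text
time_s: 42.5
tcp_pos: [0.4605, -0.3146, 0.2209]
eef_rot: [-179.9, 0.1, 40.5]
contact_force: [0.1, 0.1, -1.0]
gripper_width: 0.0875
```

Run:
```python
from h import *
cap('wrist','w26'); s=r.get_state(); print(s['tcp_pos'],s['eef_rot'],s['gripper_width'])
crop('w26',180,70,340,200,5); cap('scene','s26'); cap('top','t26')
```

```text
[ 0.46051378 -0.31472066  0.22093286] [-1.79866660e+02  7.68507868e-02  4.05326603e+01] 0.08776398936817188
```

View pics/w26_c180_70.png

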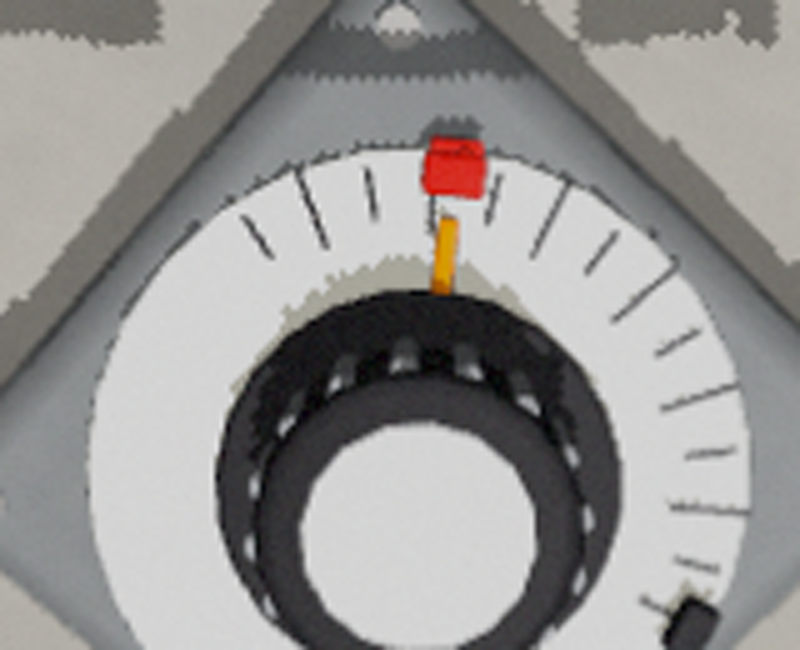

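View pics/s26.png

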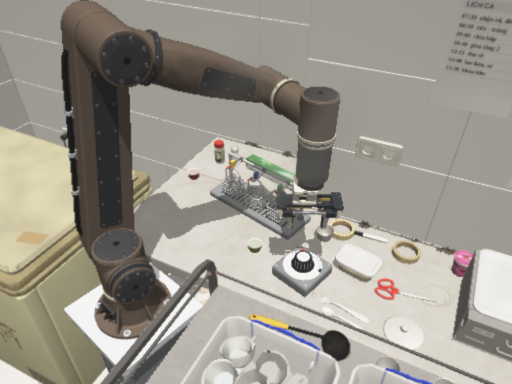

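View pics/t26.png

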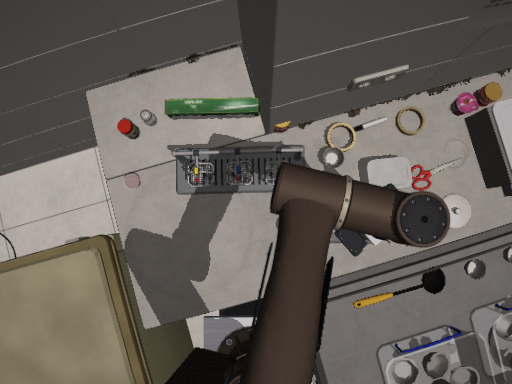

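Run:
```python
from h import *
crop('s26',200,130,330,235,6)
```

```text
(no output)
```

View pics/s26_c200_130.png

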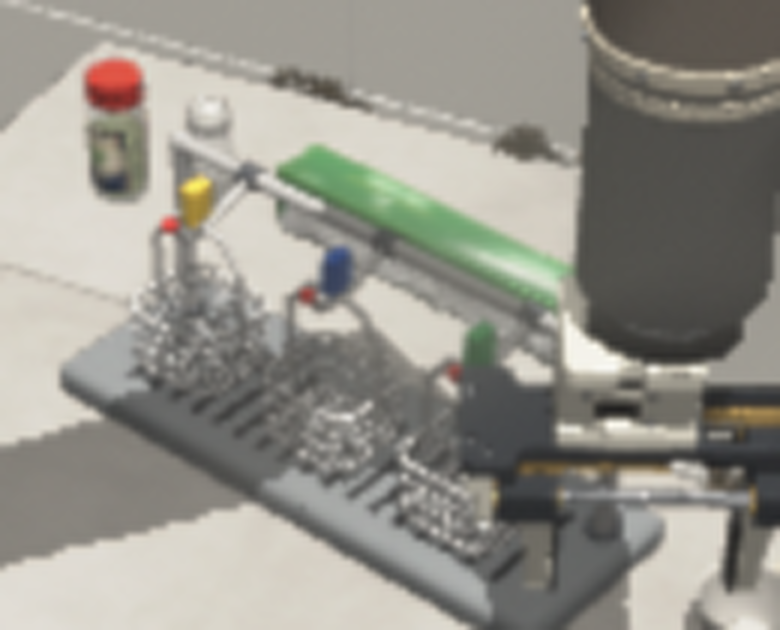

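All three hang upright and the pointer stands at the tab, so I'm handing in.

```bash
python3 -c "
from plant import r
print(r.close_job())"
```

```text
the job is handed in; nothing more can be done
None
```

The job is handed in, in the order asked and at about 43 s of the 210 s allowed; no verdict was reported.

- **Wheel to off:** I turned the wheel back until the pointer stood at the black off mark. Repeated image readings put the two within about 1° (roughly 1 mm) of each other.
- **Baskets:** Three were on the table. Yellow hangs on the left hook, blue on the middle and green on the right.
- **Wheel to time tab:** With all three hanging, I turned the pointer to the red tab. After I released the wheel, it stood near the middle of the tab, well inside its width.

**What went wrong and was mended:**
- I carried green in too high. It appears to have rubbed the hook on the way in, with about 13 N on the wrist.
- After release, green swung and twisted about 58° on its hook. I gripped it again, straightened it and let go gently; it then stayed put.

**Last checks:** The final pictures show all three baskets hanging and the pointer at the tab. Green's basket was partly hidden behind the gripper in the last one; the last clear view, before the final wheel turn, showed it hanging upright. I never handled the pots, cup or tub and saw no sign that they moved, but I did not measure them.

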